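# Set up fuel injectors on a leak tester

## Robot

A 7-joint arm with a two-finger parallel gripper is mounted at the origin on the work surface. World frame = base frame: x ahead of the robot, y to its left, z up, the work surface at z = 0. Lengths are in mm, angles in degrees, forces in N, time in s.
With the tool pointing down it reaches from about 425 to 1025 mm from the base axis. Payload 9.4 kg.
Tool frame: the origin (TCP) lies midway between the tips of the shut fingers; the grasp point (between the pads) lies 19 mm behind it (manip.grip_point_offset is the distance from the TCP to the grasp point, in mm); z points along the fingers, y is the direction in which the jaws open and shut (so a half turn about z gives the same grasp; the last joint's range is limited). The gripper opens to 93 mm and grips with 3 to 60 N. Pads are 15 mm wide; open, the fingers measure 128 mm over their backs; the gripper's body (75 mm by 188 mm) begins 65 mm behind the grasp point.
Start: joints at [71.35, 34.337, -0.143, 91.639, 0.103, 54.024, -4.572], TCP at [178.515, -702.678, 218.618] pointing down, gripper open.
Joint ranges: [-147.43, 147.43], [-19.82, 112.94], [-74.19, 73.91], [6.32, 146.72], [-59.91, 239.91], [6.04, 106.73], [-150.56, 150.56]. Speed limits (degrees/s): [127.2, 127.2, 172.46, 172.46, 180, 180, 180].

## Interface

Orientations are given as [roll, pitch, yaw] about the fixed x, y, z axes, in that order (R = Rz(yaw) Ry(pitch) Rx(roll)).
In Python, from cell import manip gives the robot as it stands. The module is installed in compiled form; this text tells all that it offers.
- The arm moves only by the tool move_arm, never from a script. Its argument "steps" is text: rows parted by semicolons, each of 6 numbers parted by spaces: the shift along the tool's x, y, z scaled (see below), then the turn, a rotation vector about the tool's x, y, z scaled (see below). A call has exactly 8 rows; each row shifts and turns the commanded pose from where the row before left it, along the tool's axes as they then stand; what a row does not reach is not made up. The controller multiplies each number of a shift by 0.5 m and each number of a turn by 90 degrees. A row lasts 1/12 s, in which the tool goes at most 41.7 mm and 7.16 degrees, less where a joint would pass 70% of its speed; a pose out of reach is approached as far as the arm can. A call with a number of a shift or a turn outside -1 to 1 is refused whole. A call with a gripper value outside its range is refused whole. "gripper" is the closure, from 0 (fully open) to 1 (shut), set as the call begins (left out, the last holds). The fingers move at their own pace and stop on an object; "grip_force" is the grip in N (left out, the last holds). Time passes only in rows, so rows that do not move let the fingers close, or fill a call up. It gives the time, the measured TCP pose, the force and the opening at its end, in the units of the state.
- manip.get_state(): the state, without advancing time (a new reading comes with each control period).
- manip.camera(name): name is "scene" or "top" or "wrist"; returns a dict with "color" (480x640x3 uint8, red, green, blue), "mtx" (3x3 intrinsics, pixels), "rvec" (rotation vector, rad) and "tvec" (3), from world to camera coordinates, as OpenCV has them; the wrist camera has in their place "hand_eye" (4x4, takes a point from camera to tool coordinates, whose origin is the TCP and whose axes are the flange's). Camera axes: x right, y down, z forward; pixel columns grow to the right and rows downward; lengths in mm; the calibration is good to about 2 mm. A picture is of the moment at which its call begins: read the wrist's pose just before it. There is no depth.
- manip.sign_off(): hands the job in, once; it reports no verdict.
The state is a dict: "clock": time; "qpos": joint angles; "joint_velocities": joint speeds; "effort": joint torques, N m; "ee_pos": TCP position; "eef_rot": TCP orientation; "ft_force": force on the tool from outside, world axes, zero at the start; "torque": the same for the moment, N m; "width": opening from 0.0 (shut) to 1.0 (fully open).
Only numpy, scipy, OpenCV 4.12 (cv2) and the standard library are available. Lean on these libraries where they do the work, as an engineer would, in place of code of your own. Each camera call takes 0.05 s, during which the arm holds its last target. There are 200 camera calls.

## Task

Set up the injector leak tester and start it: put every fuel injector from the grey rack nozzle down into a seat of the tester, close each seat that is left over with a dummy plug from the rack, and swing the gallery bar down level over them. Then turn the wing knob on the bar clockwise until its slip clutch clicks, stopping at that first click, and after that turn the selector clockwise from off by one click, to its first position and no further. Leave the other things on the bench where they are.

Things in the scene. Friction and masses are not known exactly. Their poses are not given: they have to be found in the camera images.
- tester: leak tester, grey box fixed to the bench, x -180 to 120, y -160 to 160, top 75 mm up. Origin on the bench under the middle of the row of seats; x to its rear, y left, z up. Seat block's top 95 mm up; 20 mm post between the inner seats, 160 mm up; hinge pedestals at x 70 to 100, y +-145, 188 mm up; gauge on the panel at x -128, y -95, 62 mm wide, 93 mm up
- seat0 (a point): leftmost seat (+105 mm in y of the tester): point on the axis of its bore where the tip of an item is when home, 18 mm below the mouth of the bore (77 mm above the bench); axes as the tester's. Bore 17 mm in diameter, 22 mm deep; an item is home with its shoulder resting on the seat block
- seat1 (a point): inner left seat (+50 mm in y of the tester): point on the axis of its bore where the tip of an item is when home, 18 mm below the mouth of the bore (77 mm above the bench); axes as the tester's. Bore 17 mm in diameter, 22 mm deep; an item is home with its shoulder resting on the seat block
- seat2 (a point): inner right seat (-50 mm in y of the tester): point on the axis of its bore where the tip of an item is when home, 18 mm below the mouth of the bore (77 mm above the bench); axes as the tester's. Bore 17 mm in diameter, 22 mm deep; an item is home with its shoulder resting on the seat block
- seat3 (a point): rightmost seat (-105 mm in y of the tester): point on the axis of its bore where the tip of an item is when home, 18 mm below the mouth of the bore (77 mm above the bench); axes as the tester's. Bore 17 mm in diameter, 22 mm deep; an item is home with its shoulder resting on the seat block
- gallery (a joint): hinge angle of the gallery bar, rad: 0 level over the seats (stop), grows as it opens up and to the rear, open stop at 1.75. Stiff: it stays wherever it is left (friction 0.65 N m; the bar with its knob weighs 0.73 kg)
- gallery_hinge (a point): middle of the gallery bar's hinge line (along the tester's y), 85 mm behind the row of seats, 180 mm up; axes as the tester's
- gallery_handle (a point): middle of the gallery's round handle (90 mm right of the middle; 12 mm thick, 76 mm long, along the tester's y, at its right end, 35 mm in front of the bar); closed it lies 138 mm in front of the hinge line and 12 mm above it, and turns about that line with the bar. The aluminium bar is 262 mm long, 36 deep, 26 thick; closed it clears seated items by 4 mm
- screw (a joint): turn of the clamp screw in the gallery bar, rad, clockwise from above: starts loose at 0 to 0.8, turns easily (0.14 N m) with the wing knob, is tight at its stop at 2.0; turning the knob anticlockwise loosens it
- clutch (a joint): slip of the wing knob on the clamp screw, rad: 0 until the screw is tight; then the knob turns on against the clutch (up to 0.38 N m at 0.13), goes over with a click at 0.26, the resistance dropping away, and let go it rests between 0.28 and 0.52; past 0.79 comes the second click, which overtightens
- clamp_knob (a point): middle of the grip of the wing knob: black bar 62 mm long (along this point's x), 14 mm thick, 26 mm high, this point 12 mm below its top. z is the turning axis, upright when the gallery is closed; then this point is 222 mm up, over the middle of the row of seats, 28 mm above the bar's top. White line on the -x half
- selector (a joint): selector switch, rad, clockwise from above: 0 off (as found), 0.785 first position, 1.571 second position (stop). Sprung detents (0.25 N m): it snaps over halfway between positions and settles by itself
- selector_knob (a point): middle of the grip of the selector: black bar 48 mm long (along this point's x), 14 mm thick, 26 mm high, on a 48 mm disc; this point 12 mm below its top, 104 mm above the bench; z is the upright turning axis. White line on the -x half, towards the panel's front edge when off
- rack: loose grey rack on the bench, 135 x 150 x 60 mm, 1.5 kg, origin at the centre of its underside. Stepped square pockets at x -36 and 36, y -48, 0 and 48 mm: 28.5 mm wide and 15 deep, below that 15.5 mm wide and 25 deep. Items stand in it on their shoulders, tips 27 mm above the bench, their x axes roughly along the rack's y
- injector0: fuel injector, 86 mm tall, origin at its lower tip, z up its axis: nozzle 14 mm thick, 18 mm long, round-ended (goes into a seat), then a flat shoulder and a body 26 mm thick 36 mm long, and a steel neck 20 mm thick over the top 32 mm to grip it by. A black plug socket, 13 mm wide, sticks out along x to 29 mm from the axis, 36 to 52 mm above the tip. 0.11 kg. Two to four injectors are there
- injector1: fuel injector, 86 mm tall, origin at its lower tip, z up its axis: nozzle 14 mm thick, 18 mm long, round-ended (goes into a seat), then a flat shoulder and a body 26 mm thick 36 mm long, and a steel neck 20 mm thick over the top 32 mm to grip it by. A black plug socket, 13 mm wide, sticks out along x to 29 mm from the axis, 36 to 52 mm above the tip. 0.11 kg. Two to four injectors are there
- injector2: fuel injector, 86 mm tall, origin at its lower tip, z up its axis: nozzle 14 mm thick, 18 mm long, round-ended (goes into a seat), then a flat shoulder and a body 26 mm thick 36 mm long, and a steel neck 20 mm thick over the top 32 mm to grip it by. A black plug socket, 13 mm wide, sticks out along x to 29 mm from the axis, 36 to 52 mm above the tip. 0.11 kg. Two to four injectors are there
- injector3: fuel injector, 86 mm tall, origin at its lower tip, z up its axis: nozzle 14 mm thick, 18 mm long, round-ended (goes into a seat), then a flat shoulder and a body 26 mm thick 36 mm long, and a steel neck 20 mm thick over the top 32 mm to grip it by. A black plug socket, 13 mm wide, sticks out along x to 29 mm from the axis, 36 to 52 mm above the tip. 0.11 kg. Two to four injectors are there
- dummy0: dummy plug, plain turned aluminium with no plug socket, 86 mm tall, origin at its lower tip, z up its axis: nozzle 14 mm thick, 18 mm long, round-ended (goes into a seat), then a flat shoulder and a body 26 mm thick 14 mm long, and a stem 20 mm thick over the top 54 mm to grip it by. 0.08 kg
- dummy1: dummy plug, plain turned aluminium with no plug socket, 86 mm tall, origin at its lower tip, z up its axis: nozzle 14 mm thick, 18 mm long, round-ended (goes into a seat), then a flat shoulder and a body 26 mm thick 14 mm long, and a stem 20 mm thick over the top 54 mm to grip it by. 0.08 kg
- spray_can: spray can, 62 mm in diameter, 180 mm high, to be left alone
- screwdriver: screwdriver, 210 mm, lying, to be left alone
- mug: white mug, 80 mm in diameter, 92 mm high, to be left alone
- throttle_body: aluminium throttle body, 75 x 90 mm, 62 mm high, to be left alone
There are look-alikes about, which are no part of the job. Leave any orange, red or yellow look-alike of the injector2 alone.

How it is judged (in metres and radians):
On the way, in this order (a step that is already met when the one before it is completed fails the run):
1. every injector is home in a seat and every seat is filled ((distance between injector0 and seat0 below 0.005 m or distance between injector0 and seat1 below 0.005 m or distance between injector0 and seat2 below 0.005 m or distance between injector0 and seat3 below 0.005 m) and (distance between injector1 and seat0 below 0.005 m or distance between injector1 and seat1 below 0.005 m or distance between injector1 and seat2 below 0.005 m or distance between injector1 and seat3 below 0.005 m) and (distance between injector2 and seat0 below 0.005 m or distance between injector2 and seat1 below 0.005 m or distance between injector2 and seat2 below 0.005 m or distance between injector2 and seat3 below 0.005 m) and (distance between injector3 and seat0 below 0.005 m or distance between injector3 and seat1 below 0.005 m or distance between injector3 and seat2 below 0.005 m or distance between injector3 and seat3 below 0.005 m) and distance between any of injector0, injector1, injector2, injector3, dummy0, dummy1 and seat0 below 0.005 m and distance between any of injector0, injector1, injector2, injector3, dummy0, dummy1 and seat1 below 0.005 m and distance between any of injector0, injector1, injector2, injector3, dummy0, dummy1 and seat2 below 0.005 m and distance between any of injector0, injector1, injector2, injector3, dummy0, dummy1 and seat3 below 0.005 m), for 0.3 s.
2. the gallery bar is down level (value of joint gallery below 0.06 rad), for 0.3 s.
3. the clamp screw is tight and its clutch has clicked once (value of joint gallery below 0.06 rad and value of joint screw above 1.88 rad and value of joint clutch between 0.28 and 0.8 rad), for 0.3 s.
4. the selector is in its first position (all of step 3 and value of joint selector between 0.63 and 0.94 rad), for 0.3 s.
At the end, for the whole second after the job is handed in: Every injector present is in a seat and every seat is filled (tip within 5 mm of its place when home); gallery below 0.06 rad, screw over 1.88 rad, clutch at 0.28 to 0.80 rad (one click), selector at 0.63 to 0.94 rad (first position) (all of step 1 and all of step 4); the robot touches nothing.
It fails at once if the clutch is turned on to its second click (value of joint clutch above 0.88 rad).
It fails at once if the selector is turned past its first position (value of joint selector above 1.2 rad).
It fails at once if another thing on the bench is shoved or knocked over (moved more than 4 cm or tipped) (distance of any of spray_can, screwdriver, mug, throttle_body from where it was at the start of the episode above 0.04 m or angle between any of spray_can, mug's own z axis and vertical above 0.5 rad).
Of injector0, injector1, injector2, injector3 only 2 to 4 are there at a start; the rules pass over those that are not, and their reading is None.
At some moment in a run one of rack may be knocked a few centimetres aside while the robot is not near it.
It also fails if it takes over 208 s, if anything falls off the work surface, if the arm or the gripper's body presses on something with over 40 N, if the wrist force passes 120 N, or if a joint passes its speed limit or range.

## Working session

There is one attempt and no reset: what is moved stays moved. The work goes in short steps, Python scripts to look and compute and a tool call to move; the robot and the scene stay as the last step left them, time stands still between calls to the robot, and variables do not carry over. Pictures are saved under pics/ and viewed, about 12 in all and at most 16, crops included, and the job is handed in when it is done.

Besides the shell and the picture viewer there is one more tool, called after "Call:" as a command line: name --argument value ..., lists and objects as JSON in quotes. move_arm: Moves the arm, as the interface text tells. Shifts and turns lie within -1 to 1; 1 stands for 0.5 m of shift or 90 degrees of turn. Its arguments: {"type":"object","properties":{"steps":{"type":"string"},"gripper":{"type":"number"},"grip_force":{"type":"number"}},"required":["steps"]}

```bash
mkdir -p pics; cat > h.py <<'E'
import numpy as np, cv2
from cell import manip
def snap(n,f):
    s=manip.get_state(); c=manip.camera(n); cv2.imwrite('pics/'+f,c['color'][:,:,::-1]); np.save('pics/'+f+'.npy',{'c':c,'s':s},allow_pickle=True); return c,s
E
python3 - <<'E'
from h import *
s=manip.get_state(); print(s)
for n in('scene','top','wrist'):
    c,s=snap(n,n+'0.png'); print(n,{k:np.round(v,3).tolist() for k,v in c.items() if k!='color'})
a=cv2.imread('pics/scene0.png');b=cv2.imread('pics/top0.png')
E
```

```text
{'clock': 0.0, 'qpos': array([71.3497278 , 34.38531224, -0.14622389, 91.67928911,  0.10199577,
       54.02364806, -4.57487709]), 'joint_velocities': array([ 0.03926827, -0.06340491,  0.00041602,  0.00263249, -0.05241991,
       -0.0268283 ,  0.02966326]), 'effort': array([ 1.84141477e-04, -7.65065646e+01,  1.49725433e+00, -2.52346623e+01,
       -5.25662326e-02,  1.68573414e-02,  1.03985708e-04]), 'ee_pos': array([ 178.40783131, -702.21542109,  217.76003762]), 'eef_rot': array([-1.79912151e+02,  6.89706018e-03,  1.42561175e+01]), 'ft_force': array([ 0.24026366, -0.01362921,  0.08100853]), 'torque': array([-0.01055087, -0.0108271 ,  0.01540091]), 'width': 0.99779899959546}
scene {'mtx': [[541.679, 0.0, 315.313], [0.0, 541.679, 239.561], [0.0, 0.0, 1.0]], 'rvec': [2.326, 0.819, -0.308], 'tvec': [-398.445, -176.758, 1728.531]}
top {'mtx': [[551.757, 0.0, 328.814], [0.0, 551.757, 241.441], [0.0, 0.0, 1.0]], 'rvec': [2.166, -2.226, 0.051], 'tvec': [26.808, 549.907, 1731.483]}
wrist {'mtx': [[371.187, 0.0, 317.12], [0.0, 371.187, 239.189], [0.0, 0.0, 1.0]], 'hand_eye': [[-0.001, -0.954, -0.299, 83.9], [1.0, -0.001, -0.0, 1.045], [-0.0, -0.299, 0.954, -164.487], [0.0, 0.0, 0.0, 1.0]]}
```

View pics/top0.png

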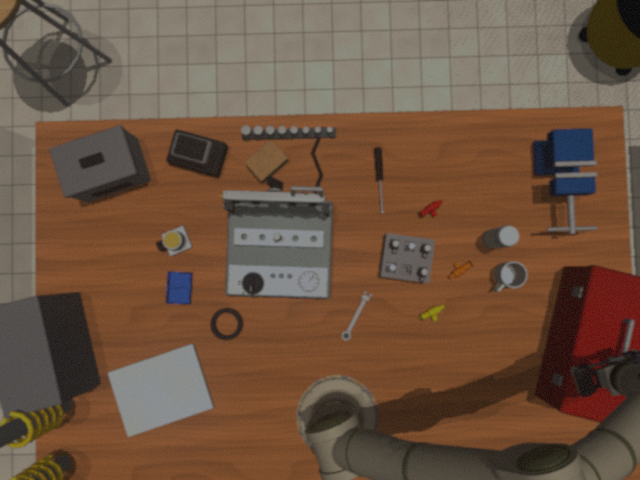

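View pics/scene0.png

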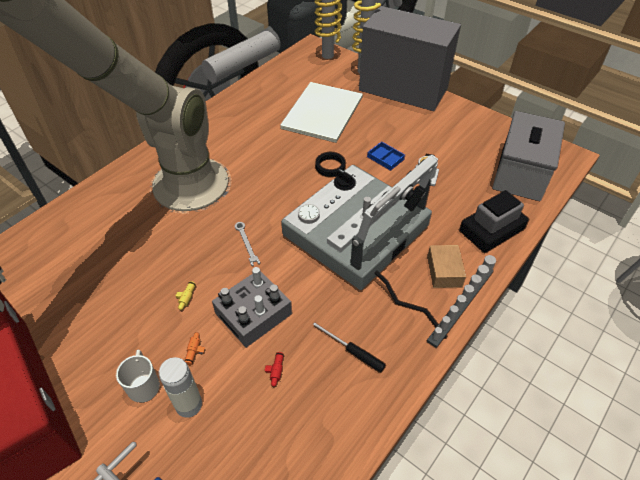

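```bash
cat >> h.py <<'E'
def ray(c,u,v,z,s=None):
    K=c['mtx']; p=cv2.undistortPoints(np.array([[[u,v]]],float),K,None)[0,0]; d=np.array([p[0],p[1],1.])
    if 'rvec' in c:
        R=cv2.Rodrigues(np.array(c['rvec']))[0]; o=-R.T@np.ravel(c['tvec']); d=R.T@d
    else:
        from scipy.spatial.transform import Rotation as Ro
        T=np.array(c['hand_eye']); Rt=Ro.from_euler('xyz',s['eef_rot'],degrees=True).as_matrix()
        o=Rt@T[:3,3]+s['ee_pos']; d=Rt@T[:3,:3]@d
    return o+d*(z-o[2])/d[2]
def proj(c,P,s=None):
    P=np.atleast_2d(np.array(P,float)); K=c['mtx']
    if 'rvec' in c: return cv2.projectPoints(P,np.array(c['rvec'],float),np.array(c['tvec'],float),K,None)[0][:,0]
    from scipy.spatial.transform import Rotation as Ro
    T=np.array(c['hand_eye']); Rt=Ro.from_euler('xyz',s['eef_rot'],degrees=True).as_matrix()
    q=(P-s['ee_pos'])@Rt; q=(q-T[:3,3])@T[:3,:3]; q=q@K.T; return q[:,:2]/q[:,2:]
def load(f):
    d=np.load('pics/'+f+'.npy',allow_pickle=True).item(); return d['c'],d['s']
E
python3 - <<'E'
from h import *
a=cv2.imread('pics/top0.png')
A=cv2.resize(a[180:310,215:345],(520,520),interpolation=3)
B=cv2.resize(a[225:295,370:440],(280,280),interpolation=3)
s=cv2.imread('pics/scene0.png');C=cv2.resize(s[255:345,205:300],(280,265),interpolation=3)
o=np.zeros((560,800,3),np.uint8);o[:520,:520]=A;o[:280,520:]=B;o[285:550,520:]=C
cv2.imwrite('pics/crop1.png',o)
E
```

```text
(no output)
```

View pics/crop1.png

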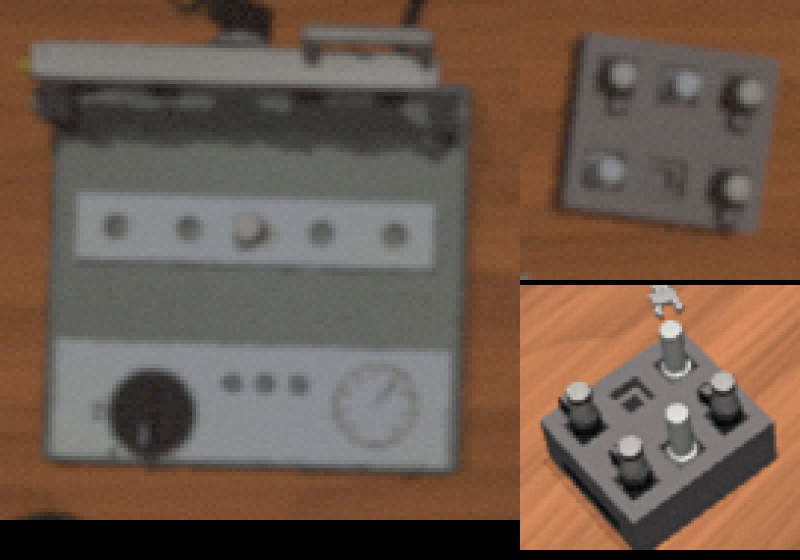

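```bash
python3 - <<'E'
from h import *
c,s=load('top0.png')
f=lambda x,y,z:np.round(ray(c,215+x/4-.4,180+y/4-.4,z),1)
print('seats',[f(x,y,95) for x,y in((115,227),(188,229),(321,233),(395,235))])
print('post',f(248,226,160),'sel',f(153,412,80),'handle',f(320,35,314), f(432,37,314))
print('box',f(52,458,75),f(455,470,75))
g=lambda x,y,z:np.round(ray(c,370+(x-520)/4-.4,225+y/4-.4,z),1)
print('items',[g(x,y,113) for x,y in((622,75),(686,85),(746,92),(610,170),(736,187))])
print('rack corners',[g(x,y,60) for x,y in((583,34),(778,62),(755,232),(560,208))])
print('can',ray(c,508,236,180),'mug',ray(c,515,272,90),'thr?',)
E
```

```text
seats [array([568.9, 269. ,  95. ]), array([565.9, 214. ,  95. ]), array([560.1, 113.8,  95. ]), array([557.1,  58. ,  95. ])]
post [562.9 162.5 160. ] sel [428.6 245.3  80. ] handle [678.   97.5 314. ] [674.6  23.9 314. ]
box [395.7 323.5  75. ] [378.4  17.7  75. ]
items [array([ 534.5, -185.7,  113. ]), array([ 525.7, -233.1,  113. ]), array([ 519.3, -277.5,  113. ]), array([ 464. , -174.4,  113. ]), array([ 448.9, -267.6,  113. ])]
rack corners [array([ 569.1, -163. ,   60. ]), array([ 543.4, -312.2,   60. ]), array([ 413.5, -289.8,   60. ]), array([ 436. , -141.1,   60. ])]
can [ 543.85758683 -500.98071127  180.        ] mug [ 439.21224494 -546.50821216   90.        ] thr?
```

Call:
move_arm --steps "0.0526 -0.048 -0.04 0 0 0;0.0526 -0.048 -0.04 0 0 0;0.0526 -0.048 -0.04 0 0 0;0.0526 -0.048 -0.04 0 0 0;0.0526 -0.048 0 0 0 0;0.0526 -0.048 0 0 0 0;0.0526 -0.048 0 0 0 0;0.0526 -0.048 0 0 0 0"

```text
clock: 0.82
ee_pos: [335.8, -463.1, 298.7]
eef_rot: [180.0, -0.0, 14.3]
ft_force: [0.0, 0.1, 0.4]
width: 1.003
```

Call:
move_arm --steps "0.0526 -0.048 0 0 0 0;0.0526 -0.048 0 0 0 0;0.0526 -0.048 0 0 0 0;0.0526 -0.048 0 0 0 0;0.0526 -0.048 0 0 0 0;0.0526 -0.048 0 0 0 0;0.0526 -0.048 0 0 0 0;0.0526 -0.048 0 0 0 0"

```text
clock: 1.48
ee_pos: [492.3, -225.3, 298.6]
eef_rot: [180.0, 0.0, 14.2]
ft_force: [0.5, -0.4, -0.3]
width: 0.999
```

Call:
move_arm --steps "0 0 0.02 0 0 -0.0752;0 0 0.02 0 0 -0.0752;0 0 0.02 0 0 -0.0752;0 0 0.02 0 0 -0.0752;0 0 0.02 0 0 -0.0752;0 0 0.02 0 0 -0.0752;0 0 0.02 0 0 -0.0752;0 0 0.02 0 0 -0.0752"

```text
clock: 2.15
ee_pos: [491.7, -226.8, 218.0]
eef_rot: [-180.0, -0.0, 68.7]
ft_force: [0.1, -1.1, 0.3]
width: 0.999
```

Call:
move_arm --steps "0 0 0 0 0 -0.0752;0 0 0 0 0 -0.0752;0 0 0 0 0 -0.0752;0 0 0 0 0 -0.0752;0 0 0 0 0 -0.0752;0 0 0 0 0 -0.0752;0 0 0 0 0 -0.0752;0 0 0 0 0 -0.0752"

```text
clock: 2.82
ee_pos: [491.6, -226.9, 218.5]
eef_rot: [-180.0, -0.0, 122.9]
ft_force: [-0.2, -0.8, 0.3]
width: 1.001
```

Call:
move_arm --steps "0 0 0 0 0 -0.0752;0 0 0 0 0 -0.0752;0 0 0 0 0 -0.0752;0 0 0 0 0 -0.0752;0 0 0 0 0 -0.0752;0 0 0 0 0 -0.0752;0 0 0 0 0 -0.0752;0 0 0 0 0 -0.0752" --gripper 0.634

```text
clock: 3.48
ee_pos: [491.6, -227.0, 218.5]
eef_rot: [180.0, -0.0, 177.0]
ft_force: [-0.1, 0.1, 0.4]
width: 0.475
```

```bash
python3 - <<'E'
from h import *
c,s=snap('wrist','w1.png'); print(s['clock'],s['qpos'].round(1),s['ee_pos'],s['eef_rot'],s['width'])
E
```

```text
3.4833 [ 53.6  28.9 -49.6 113.7  28.6  50.3  75.6] [ 491.61265128 -226.99148449  218.46810057] [ 1.79999429e+02 -1.87668069e-02  1.77008393e+02] 0.4748197576879995
```

View pics/w1.png

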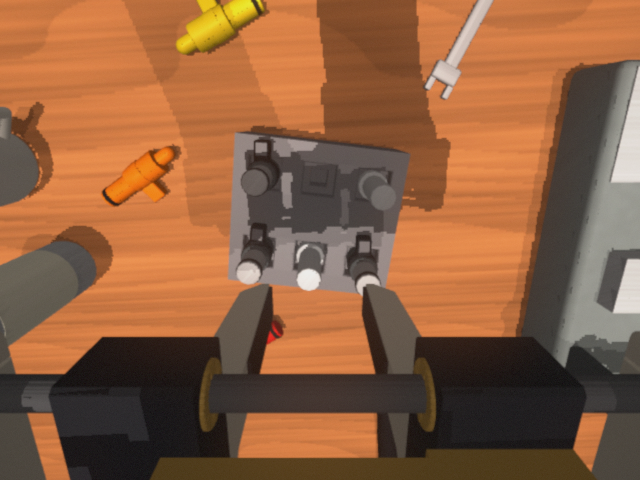

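```bash
python3 - <<'E'
from h import *
c,s=load('w1.png')
print([np.round(ray(c,u,v,113,s),1) for u,v in((254,180),(248,270),(367,283),(309,279),(385,190))])
print([np.round(ray(c,u,v,60,s),1) for u,v in((237,133),(408,153),(387,292),(229,278))])
E
```

```text
[array([ 445.4, -271.5,  113. ]), array([ 515.2, -283.5,  113. ]), array([ 531.2, -190.6,  113. ]), array([ 525.3, -236.3,  113. ]), array([ 457.8, -176.5,  113. ])]
[array([ 412.9, -291. ,   60. ]), array([ 436.8, -147.8,   60. ]), array([ 565.7, -165.2,   60. ]), array([ 543.3, -314. ,   60. ])]
```

```bash
cat >> h.py <<'E'
from scipy.spatial.transform import Rotation as Ro
def go(x,y,z,yaw=None,s=None):
    s=s or manip.get_state(); R=Ro.from_euler('xyz',s['eef_rot'],degrees=True)
    d=R.as_matrix().T@(np.array([x,y,z])-s['ee_pos']); print('units',np.round(d/500,4),'mm',np.round(d,1),'rows>=',round(np.linalg.norm(d)/41.7,1))
    if yaw is not None:
        r=(R.inv()*Ro.from_euler('xyz',[180,0,yaw],degrees=True)).as_rotvec(degrees=True); print('turn',np.round(r/90,4),'rows>=',round(np.linalg.norm(r)/7.16,1))
E
python3 - <<'E'
from h import *
go(445.4,-271.5,81)
E
```

```text
units [ 0.088  -0.0926  0.2746] mm [ 44.  -46.3 137.3] rows>= 3.6
```

Call:
move_arm --steps "0.022 -0.0232 0 0 0 0;0.022 -0.0232 0 0 0 0;0.022 -0.0232 0 0 0 0;0.022 -0.0232 0 0 0 0;0 0 0.04 0 0 0;0 0 0.04 0 0 0;0 0 0.04 0 0 0;0 0 0 0 0 0"

```text
clock: 4.2
ee_pos: [443.3, -270.4, 155.8]
eef_rot: [179.9, -0.2, 176.5]
ft_force: [-0.9, 0.3, -0.0]
width: 0.365
```

Call:
move_arm --steps "0 0 0.03 0 0 0;0 0 0.03 0 0 0;0 0 0.03 0 0 0;0 0 0.03 0 0 0;0 0 0.02 0 0 0;0 0 0.0146 0 0 0;0 0 0 0 0 0;0 0 0 0 0 0"

```text
clock: 4.87
ee_pos: [445.4, -270.6, 81.6]
eef_rot: [-180.0, -0.0, 176.7]
ft_force: [0.7, -0.4, -0.2]
width: 0.368
```

Call:
move_arm --steps "0 0 0 0 0 0;0 0 0 0 0 0;0 0 0 0 0 0;0 0 0 0 0 0;0 0 0 0 0 0;0 0 0 0 0 0;0 0 0 0 0 0;0 0 0 0 0 0" --gripper 1 --grip_force 25

```text
clock: 5.53
ee_pos: [445.5, -270.9, 81.9]
eef_rot: [-180.0, 0.0, 176.7]
ft_force: [-0.1, -0.1, 6.7]
width: 0.213
```

Call:
move_arm --steps "0 0 -0.02 0 0 0;0 0 -0.03 0 0 0;0 0 -0.05 0 0 0;0 0 -0.05 0 0 0;0 0 -0.05 0 0 0;0 0 -0.05 0 0 0;0 0 -0.05 0 0 0;0 0 -0.03 0 0 0"

```text
clock: 6.2
ee_pos: [445.5, -270.3, 249.2]
eef_rot: [-180.0, 0.1, 176.7]
ft_force: [-0.6, 0.8, -1.2]
width: 0.21
```

```bash
python3 - <<'E'
from h import *
c,s=snap('wrist','w2.png'); print(s['clock'],s['qpos'].round(1),s['ee_pos'],s['eef_rot'],s['width'])
Rt=Ro.from_euler('xyz',s['eef_rot'],degrees=True).as_matrix()
P=[[0,0,0],[0,0,54],[0,0,36],[0,0,-32]]
print(proj(c,s['ee_pos']+np.array(P)@Rt.T,s).round(1))
E
```

```text
6.2 [ 62.8  25.5 -52.2 114.1  25.5  52.3  84. ] [ 445.50954809 -270.34735259  249.20881117] [-1.79961231e+02  9.10476840e-02  1.76713302e+02] 0.21036588552085525
[[319.3 301.1]
 [318.8 261.7]
 [318.9 272.8]
 [319.7 337.1]]
```

View pics/w2.png

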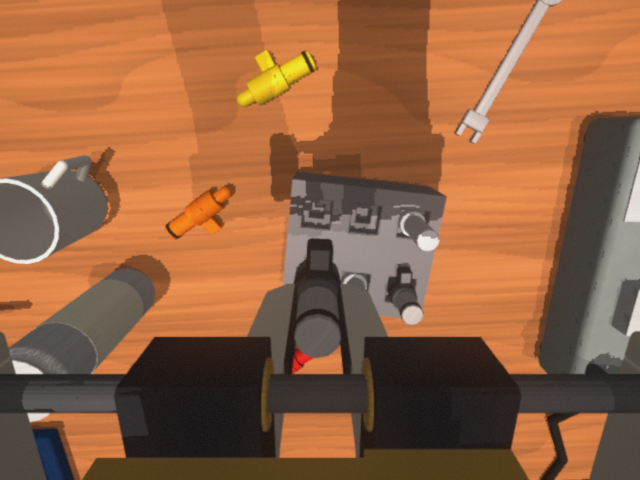

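```bash
python3 - <<'E'
from h import *
go(563,164,250,176.8)
E
```

```text
units [-1.827e-01  8.812e-01  7.000e-04] mm [-9.140e+01  4.406e+02  3.000e-01] rows>= 10.8
turn [-0.0014  0.0025 -0.001 ] rows>= 0.0
```

Call:
move_arm --steps "-0.0114 0.0551 0 0 0 0;-0.0114 0.0551 0 0 0 0;-0.0114 0.0551 0 0 0 0;-0.0114 0.0551 0 0 0 0;-0.0114 0.0551 0 0 0 0;-0.0114 0.0551 0 0 0 0;-0.0114 0.0551 0 0 0 0;-0.0114 0.0551 0 0 0 0"

```text
clock: 6.92
ee_pos: [503.0, -52.0, 246.1]
eef_rot: [-180.0, -0.1, 176.7]
ft_force: [0.9, -0.9, -1.5]
width: 0.21
```

Call:
move_arm --steps "-0.0114 0.0551 0 0 0 0;-0.0114 0.0551 0 0 0 0;-0.0114 0.0551 0 0 0 0;-0.0114 0.0551 0 0 0 0;-0.0114 0.0551 0 0 0 0;-0.0114 0.0551 0 0 0 0;-0.0114 0.0551 0 0 0 0;-0.0114 0.0551 0 0 0 0"

```text
clock: 7.58
ee_pos: [561.3, 165.3, 245.9]
eef_rot: [-180.0, -0.1, 176.7]
ft_force: [0.2, 0.1, -1.5]
width: 0.21
```

```bash
python3 - <<'E'
from h import *
for i in range(4): manip.camera('top')
c,s=snap('wrist','w3.png'); print(s['clock'],s['qpos'].round(1),s['ee_pos'],s['eef_rot'],s['width'])
a=cv2.imread('pics/w3.png')
print(proj(c,[[568.9,269,95],[565.9,214,95],[560,113.8,95],[557,58,95]],s))
cv2.imwrite('pics/w3c.png',cv2.resize(a[180:380,170:470],(800,533),interpolation=3))
E
```

```text
7.7833 [ 11.8  30.2 -49.7 106.7  27.5  56.   36.8] [561.00982021 164.63430574 245.81597877] [-1.79980875e+02 -7.60016478e-02  1.76799551e+02] 0.21056262756051886
[[437.37704692 224.69505809]
 [374.73393162 224.81602389]
 [260.61439645 224.55985885]
 [197.10411061 224.73044349]]
```

View pics/w3c.png

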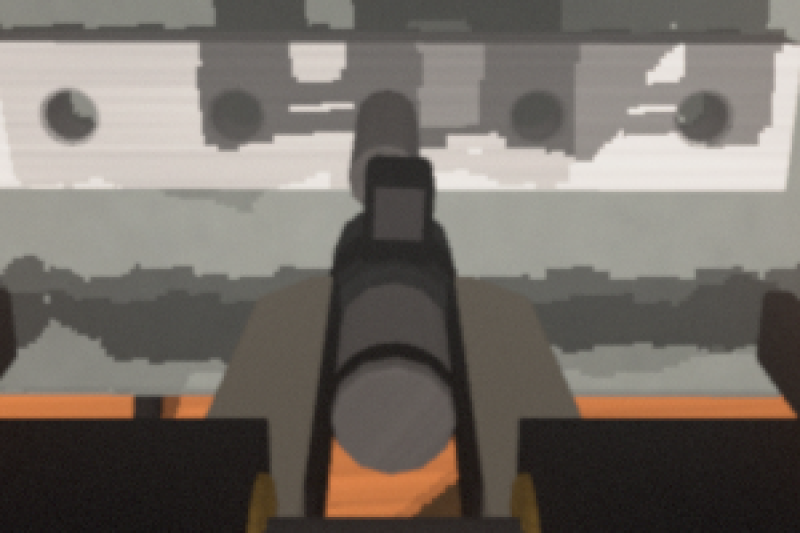

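```bash
python3 - <<'E'
from h import *
c,s=load('w3.png')
p=np.array([ray(c,u,v,95,s) for u,v in((433.2,223.2),(371.4,223.1),(258.9,223.3),(196.6,223.1))])
print(p.round(1)); print('mid',p.mean(0), 'yaw',np.degrees(np.arctan2(-(p[0]-p[3])[0],(p[0]-p[3])[1])))
m=s['ee_pos']; Rt=Ro.from_euler('xyz',s['eef_rot'],degrees=True).as_matrix()
n=ray(c,317.8,336,m[2]+31.4,s); print('neck in tool',Rt.T@(n-m))
E
```

```text
[[567.3 265.3  95. ]
 [564.2 211.1  95. ]
 [558.8 112.4  95. ]
 [555.5  57.8  95. ]]
mid [561.44453743 161.64329744  95.        ] yaw -3.261826112897456
neck in tool [  0.13856146  -0.77095541 -31.39958824]
```

```bash
python3 - <<'E'
from h import *
go(568,267.8,155)
E
```

```text
units [-0.002   0.2094  0.1813] mm [ -1.  104.7  90.7] rows>= 3.3
```

Call:
move_arm --steps "-0.0005 0.05 0 0 0 0;-0.0005 0.06 0 0 0 0;-0.0005 0.06 0 0 0 0;-0.0005 0.0394 0 0 0 0;0 0 0.05 0 0 0;0 0 0.05 0 0 0;0 0 0.05 0 0 0;0 0 0.0313 0 0 0"

```text
clock: 8.5
ee_pos: [568.2, 265.9, 153.2]
eef_rot: [-179.9, -0.1, 176.6]
ft_force: [-0.2, -0.8, -0.9]
width: 0.212
```

Call:
move_arm --steps "0 0 0 0 0 0;0 0 0 0 0 0;0 0 0.004 0 0 0;0 0 0.004 0 0 0;0 0 0.004 0 0 0;0 0 0.004 0 0 0;0 0 0.004 0 0 0;0 0 0 0 0 0"

```text
clock: 9.17
ee_pos: [568.6, 268.5, 145.5]
eef_rot: [-180.0, -0.0, 176.7]
ft_force: [0.6, -0.1, -0.6]
width: 0.208
```

```bash
python3 - <<'E'
from h import *
s=manip.get_state(); print(s['ee_pos'],s['ft_force'],s['torque'])
E
```

```text
[568.62737002 268.48288245 145.47437819] [ 0.59323795 -0.14713349 -0.56055649] [ 0.01433234 -0.10876734 -0.03484641]
```

Call:
move_arm --steps "0 0 0.004 0 0 0;0 0 0.004 0 0 0;0 0 0.004 0 0 0;0 0 0.004 0 0 0;0 0 0.004 0 0 0;0 0 0.004 0 0 0;0 0 0.0025 0 0 0;0 0 0 0 0 0"

```text
clock: 9.83
ee_pos: [568.5, 268.6, 132.1]
eef_rot: [-180.0, -0.0, 176.7]
ft_force: [-1.9, -0.7, -2.5]
width: 0.206
```

Call:
move_arm --steps "0 0 0.001 0 0 0;0 0 0 0 0 0;0 0 0 0 0 0;0 0 0 0 0 0;0 0 0 0 0 0;0 0 0 0 0 0;0 0 0 0 0 0;0 0 0 0 0 0" --gripper 0.634

```text
clock: 10.5
ee_pos: [568.8, 268.6, 131.9]
eef_rot: [180.0, 0.0, 176.7]
ft_force: [0.1, -0.2, -0.6]
width: 0.367
```

Call:
move_arm --steps "0 0 -0.01 0 0 0;0 0 -0.03 0 0 0;0 0 -0.04 0 0 0;0 0 -0.04 0 0 0;0 0 -0.04 0 0 0;0 0 -0.04 0 0 0;0 0 -0.03 0 0 0;0 0 0 0 0 0"

```text
clock: 11.17
ee_pos: [569.7, 270.0, 251.5]
eef_rot: [179.8, 0.3, 176.7]
ft_force: [-0.6, 0.6, 0.2]
width: 0.365
```

```bash
python3 - <<'E'
from h import *
ct,_=snap('top','t2.png')
c,s=snap('wrist','w4.png'); print(s['clock'],s['ee_pos'],s['ft_force'],s['width'])
go(515.2,-283.5,160)
a=cv2.imread('pics/w4.png')[120:340,250:470]; b=cv2.imread('pics/top0.png')[225:295,370:440]; d=cv2.imread('pics/t2.png')[225:295,370:440]
print('rack diff',np.abs(b.astype(int)-d).mean(),ct and '')
o=np.hstack([cv2.resize(a,(400,400),interpolation=3),cv2.resize(d,(400,400),interpolation=3)]);cv2.imwrite('pics/c4.png',o)
E
```

```text
11.2167 [569.30381981 269.30118244 249.53215694] [ 0.0452752  -0.69126236 -0.04446213] 0.36259561725638256
units [ 0.0436 -1.1089  0.1754] mm [  21.8 -554.4   87.7] rows>= 13.5
rack diff 3.363809523809524
```

View pics/c4.png

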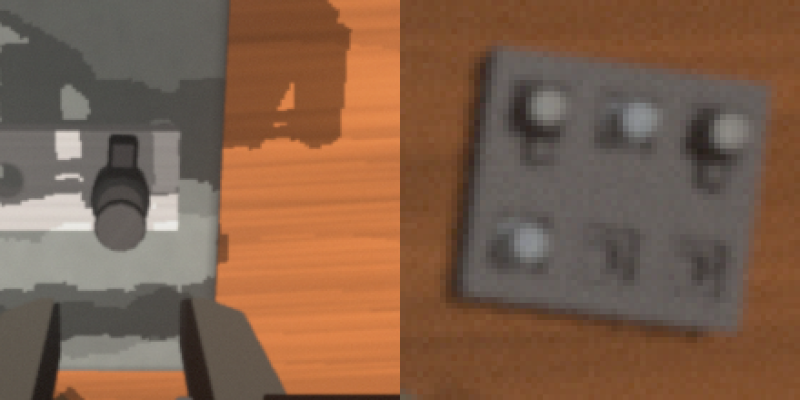

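Call:
move_arm --steps "0.0027 -0.0693 0 0 0 0;0.0027 -0.0693 0 0 0 0;0.0027 -0.0693 0 0 0 0;0.0027 -0.0693 0 0 0 0;0.0027 -0.0693 0 0 0 0;0.0027 -0.0693 0 0 0 0;0.0027 -0.0693 0 0 0 0;0.0027 -0.0693 0 0 0 0"

```text
clock: 11.93
ee_pos: [541.0, -9.3, 246.2]
eef_rot: [-180.0, -0.1, 176.7]
ft_force: [0.9, 0.5, -0.2]
width: 0.363
```

```bash
cat >> h.py <<'E'
def rackcheck(ref,new):
    snap('top',new); a,b=[cv2.imread('pics/'+f)[215:305,360:450].astype(np.float32).mean(2) for f in(ref,new)]
    print('shift px',cv2.phaseCorrelate(a,b),'diff',np.abs(a-b).mean())
E
python3 - <<'E'
from h import *
rackcheck('t2.png','t3.png'); print(manip.get_state()['ee_pos']); go(515.2,-283,81)
E
```

```text
shift px ((-0.04185438373660588, -0.22358996901522232), 0.6344301930180303) diff 6.10214
[540.18757135 -17.46349925 245.05325123]
units [ 0.014  -0.5316  0.3308] mm [   7.  -265.8  165.4] rows>= 7.5
```

Call:
move_arm --steps "0.0018 -0.0672 0 0 0 0;0.0018 -0.0672 0 0 0 0;0.0018 -0.0672 0 0 0 0;0.0018 -0.0672 0 0 0 0;0.0018 -0.0672 0 0 0 0;0.0018 -0.0672 0 0 0 0;0.0018 -0.0672 0 0 0 0;0.0018 -0.0672 0 0 0 0"

```text
clock: 12.65
ee_pos: [518.4, -276.9, 246.1]
eef_rot: [180.0, -0.1, 176.7]
ft_force: [1.0, -0.3, -0.2]
width: 0.364
```

Call:
move_arm --steps "0 0 0.05 0 0 0;0 0 0.05 0 0 0;0 0 0.05 0 0 0;0 0 0.02 0 0 0;0 0 0 0 0 0;0 0 0 0 0 0;0 0 0 0 0 0;0 0 0 0 0 0"

```text
clock: 13.32
ee_pos: [520.1, -275.4, 163.3]
eef_rot: [-180.0, 0.1, 176.7]
ft_force: [-0.0, -0.4, -0.1]
width: 0.366
```

```bash
python3 - <<'E'
from h import *
c,s=snap('wrist','w5.png'); go(515.2,-283,81)
a=cv2.imread('pics/w5.png')[200:400,220:420]; cv2.imwrite('pics/c5.png',cv2.resize(a,(600,600),interpolation=3))
print(proj(c,[[515.2,-283,113]],s))
E
```

```text
units [ 0.0088 -0.0154  0.1643] mm [ 4.4 -7.7 82.2] rows>= 2.0
[[306.06642    257.07882325]]
```

View pics/c5.png

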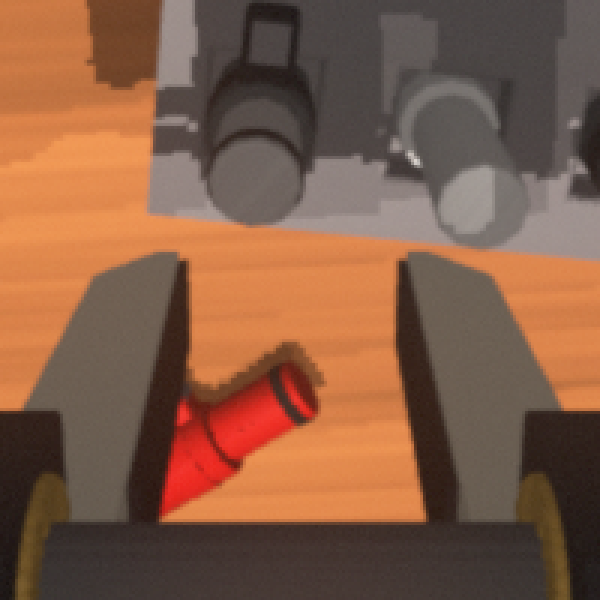

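```bash
python3 - <<'E'
from h import *
c,s=load('w5.png'); p=ray(c,305.1,260.1,113,s); print(p, s['ee_pos']); go(p[0],p[1]+.5,81)
E
```

```text
[ 517.14713924 -283.72905411  113.        ] [ 520.05560166 -275.37100623  163.2534132 ]
units [ 0.0049 -0.0156  0.1643] mm [ 2.4 -7.8 82.2] rows>= 2.0
```

Call:
move_arm --steps "0.0049 -0.0156 0 0 0 0;0 0 0 0 0 0;0 0 0.03 0 0 0;0 0 0.03 0 0 0;0 0 0.04 0 0 0;0 0 0.04 0 0 0;0 0 0.0243 0 0 0;0 0 0 0 0 0"

```text
clock: 14.03
ee_pos: [515.1, -283.1, 77.7]
eef_rot: [179.9, -0.2, 176.7]
ft_force: [-0.4, -0.1, -0.0]
width: 0.365
```

Call:
move_arm --steps "0 0 0 0 0 0;0 0 0 0 0 0;0 0 0 0 0 0;0 0 0 0 0 0;0 0 0 0 0 0;0 0 0 0 0 0;0 0 0 0 0 0;0 0 0 0 0 0" --gripper 1

```text
clock: 14.7
ee_pos: [517.2, -283.1, 81.2]
eef_rot: [-180.0, 0.1, 176.7]
ft_force: [-0.7, 1.5, 6.8]
width: 0.208
```

Call:
move_arm --steps "0 0 -0.02 0 0 0;0 0 -0.03 0 0 0;0 0 -0.05 0 0 0;0 0 -0.05 0 0 0;0 0 -0.05 0 0 0;0 0 -0.05 0 0 0;0 0 -0.05 0 0 0;0 0 -0.04 0 0 0"

```text
clock: 15.37
ee_pos: [516.4, -283.0, 252.6]
eef_rot: [-180.0, 0.1, 176.7]
ft_force: [-0.2, -0.2, -0.9]
width: 0.209
```

```bash
python3 - <<'E'
from h import *
c,s=snap('wrist','w6.png'); print(s['ee_pos'],s['width']); go(564.8,212.9,250,176.75)
E
```

```text
[ 516.35126194 -282.95240895  252.61764738] 0.20940657926724082
units [-0.0364  0.9958  0.0096] mm [-18.2 497.9   4.8] rows>= 11.9
turn [-0.0016  0.0033 -0.0006] rows>= 0.0
```

Call:
move_arm --steps "-0.0023 0.0623 0 0 0 0;-0.0023 0.0623 0 0 0 0;-0.0023 0.0623 0 0 0 0;-0.0023 0.0623 0 0 0 0;-0.0023 0.0623 0 0 0 0;-0.0023 0.0623 0 0 0 0;-0.0023 0.0623 0 0 0 0;-0.0023 0.0623 0 0 0 0"

```text
clock: 16.08
ee_pos: [539.6, -33.5, 250.5]
eef_rot: [-180.0, 0.0, 176.7]
ft_force: [0.3, -0.3, -1.2]
width: 0.214
```

Call:
move_arm --steps "-0.0023 0.0623 0 0 0 0;-0.0023 0.0623 0 0 0 0;-0.0023 0.0623 0 0 0 0;-0.0023 0.0623 0 0 0 0;-0.0023 0.0623 0 0 0 0;-0.0023 0.0623 0 0 0 0;-0.0023 0.0623 0 0 0 0;-0.0023 0.0623 0 0 0 0"

```text
clock: 16.75
ee_pos: [563.2, 214.7, 250.4]
eef_rot: [-180.0, 0.0, 176.7]
ft_force: [0.6, 0.5, -1.9]
width: 0.212
```

Call:
move_arm --steps "0 0 0.04 0 0 0;0 0 0.05 0 0 0;0 0 0.05 0 0 0;0 0 0.04 0 0 0;0 0 0 0 0 0;0 0 0 0 0 0;0 0 0 0 0 0;0 0 0 0 0 0"

```text
clock: 17.42
ee_pos: [564.2, 213.9, 161.5]
eef_rot: [179.9, 0.1, 176.7]
ft_force: [-0.2, -0.3, -0.5]
width: 0.211
```

```bash
python3 - <<'E'
from h import *
s=manip.get_state(); print(s['ee_pos'],s['eef_rot']); go(565.1,213.3,145); rackcheck('t2.png','t4.png')
E
```

```text
[564.16027547 213.86430102 161.45618873] [1.79941695e+02 1.10587056e-01 1.76677657e+02]
units [-0.0019 -0.0011  0.0329] mm [-0.9 -0.5 16.5] rows>= 0.4
shift px ((0.08513859425389114, -0.19958394057656648), 0.6137966911881059) diff 4.6039505
```

Call:
move_arm --steps "-0.0019 -0.0011 0.008 0 0 0;0 0 0.005 0 0 0;0 0 0.005 0 0 0;0 0 0.005 0 0 0;0 0 0.005 0 0 0;0 0 0.005 0 0 0;0 0 0 0 0 0;0 0 0 0 0 0"

```text
clock: 18.13
ee_pos: [564.3, 212.8, 143.0]
eef_rot: [-180.0, -0.0, 176.7]
ft_force: [0.8, -0.1, -0.8]
width: 0.211
```

Call:
move_arm --steps "0 0 0.004 0 0 0;0 0 0.004 0 0 0;0 0 0.004 0 0 0;0 0 0.004 0 0 0;0 0 0.004 0 0 0;0 0 0.004 0 0 0;0 0 0.0025 0 0 0;0 0 0 0 0 0"

```text
clock: 18.8
ee_pos: [564.5, 212.9, 131.2]
eef_rot: [-180.0, 0.1, 176.7]
ft_force: [-3.7, -2.9, 12.7]
width: 0.207
```

Call:
move_arm --steps "0 0 0 0 0 0;0 0 0 0 0 0;0 0 0 0 0 0;0 0 0 0 0 0;0 0 0 0 0 0;0 0 0 0 0 0;0 0 0 0 0 0;0 0 0 0 0 0" --gripper 0.634

```text
clock: 19.47
ee_pos: [564.3, 212.6, 129.7]
eef_rot: [-180.0, -0.0, 176.7]
ft_force: [0.6, -0.2, 0.1]
width: 0.366
```

Call:
move_arm --steps "0 0 -0.01 0 0 0;0 0 -0.03 0 0 0;0 0 -0.04 0 0 0;0 0 -0.04 0 0 0;0 0 -0.04 0 0 0;0 0 -0.04 0 0 0;0 0 -0.03 0 0 0;0 0 0 0 0 0"

```text
clock: 20.13
ee_pos: [565.4, 213.8, 248.3]
eef_rot: [179.9, 0.2, 176.7]
ft_force: [0.7, -0.5, -0.7]
width: 0.365
```

```bash
python3 - <<'E'
from h import *
s=manip.get_state(); print(s['ee_pos'],s['width']); go(533,-188.5,250); rackcheck('t2.png','t5.png')
E
```

```text
[565.39425991 213.8329736  248.33749204] 0.36537554656119364
units [ 0.0182 -0.8071 -0.005 ] mm [   9.1 -403.5   -2.5] rows>= 9.7
shift px ((0.006084736613985342, 0.07887973159599682), 0.6829355218675401) diff 3.360782
```

Call:
move_arm --steps "0.0015 -0.0672 0 0 0 0;0.0015 -0.0672 0 0 0 0;0.0015 -0.0672 0 0 0 0;0.0015 -0.0672 0 0 0 0;0.0015 -0.0672 0 0 0 0;0.0015 -0.0672 0 0 0 0;0.0015 -0.0672 0 0 0 0;0.0015 -0.0672 0 0 0 0"

```text
clock: 20.85
ee_pos: [542.0, -57.0, 244.1]
eef_rot: [-180.0, -0.1, 176.7]
ft_force: [0.5, -0.5, 0.1]
width: 0.366
```

Call:
move_arm --steps "0.0015 -0.0672 0 0 0 0;0.0015 -0.0672 0 0 0 0;0.0015 -0.0672 0.02 0 0 0;0.0015 -0.0672 0.03 0 0 0;0 0 0.05 0 0 0;0 0 0.05 0 0 0;0 0 0.02 0 0 0;0 0 0 0 0 0"

```text
clock: 21.52
ee_pos: [530.4, -188.8, 157.3]
eef_rot: [179.9, -0.3, 176.7]
ft_force: [0.0, 0.5, 0.4]
width: 0.366
```

```bash
python3 - <<'E'
from h import *
c,s=snap('wrist','w7.png'); go(533,-188.5,81)
a=cv2.imread('pics/w7.png')[200:400,220:420]; cv2.imwrite('pics/c7.png',cv2.resize(a,(600,600),interpolation=3))
print(proj(c,[[533,-188.5,113]],s))
E
```

```text
units [-3.40e-03 -1.00e-04  1.56e-01] mm [-1.7 -0.1 78. ] rows>= 1.9
[[319.54002793 271.74813583]]
```

View pics/c7.png

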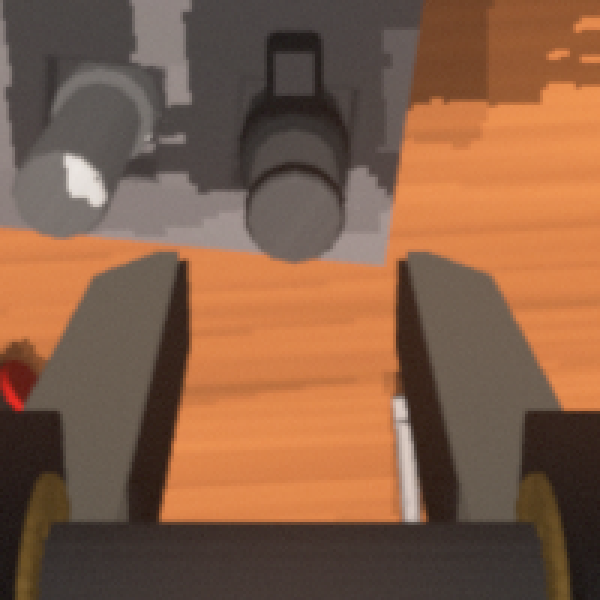

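Call:
move_arm --steps "-0.0034 -0.0005 0 0 0 0;0 0 0 0 0 0;0 0 0.03 0 0 0;0 0 0.03 0 0 0;0 0 0.04 0 0 0;0 0 0.036 0 0 0;0 0 0.02 0 0 0;0 0 0 0 0 0"

```text
clock: 22.23
ee_pos: [533.5, -189.3, 81.2]
eef_rot: [180.0, -0.1, 176.7]
ft_force: [-0.8, -0.3, -0.0]
width: 0.366
```

Call:
move_arm --steps "0 0 0 0 0 0;0 0 0 0 0 0;0 0 0 0 0 0;0 0 0 0 0 0;0 0 0 0 0 0;0 0 0 0 0 0;0 0 0 0 0 0;0 0 0 0 0 0" --gripper 1

```text
clock: 22.9
ee_pos: [534.6, -189.6, 83.1]
eef_rot: [-180.0, 0.1, 176.7]
ft_force: [0.5, 0.6, 7.0]
width: 0.207
```

Call:
move_arm --steps "0 0 -0.02 0 0 0;0 0 -0.03 0 0 0;0 0 -0.05 0 0 0;0 0 -0.05 0 0 0;0 0 -0.05 0 0 0;0 0 -0.05 0 0 0;0 0 -0.05 0 0 0;0 0 -0.04 0 0 0"

```text
clock: 23.57
ee_pos: [533.7, -189.3, 254.5]
eef_rot: [-180.0, 0.0, 176.7]
ft_force: [1.2, 0.6, -0.7]
width: 0.208
```

```bash
python3 - <<'E'
from h import *
c,s=load('w7.png'); print('dummy top',ray(c,240.5,264.1,113,s))
s=manip.get_state(); print(s['ee_pos'],s['width']); go(559.4,113.3,250,176.75)
E
```

```text
dummy top [ 525.26823192 -235.73520325  113.        ]
[ 533.65634262 -189.33778424  254.5426682 ] 0.20767192022193387
units [-0.0166  0.6072  0.009 ] mm [ -8.3 303.6   4.5] rows>= 7.3
turn [-0.0002  0.0005 -0.0005] rows>= 0.0
```

Call:
move_arm --steps "-0.0021 0.076 0 0 0 0;-0.0021 0.076 0 0 0 0;-0.0021 0.076 0 0 0 0;-0.0021 0.076 0 0 0 0;-0.0021 0.076 0 0 0 0;-0.0021 0.076 0 0 0 0;-0.0021 0.076 0 0 0 0;-0.0021 0.076 0 0 0 0"

```text
clock: 24.23
ee_pos: [559.3, 115.0, 252.7]
eef_rot: [-180.0, -0.0, 176.7]
ft_force: [0.5, -0.1, -1.1]
width: 0.208
```

Call:
move_arm --steps "0 0 0.04 0 0 0;0 0 0.05 0 0 0;0 0 0.05 0 0 0;0 0 0.04 0 0 0;0 0 0 0 0 0;0 0 0 0 0 0;0 0 0 0 0 0;0 0 0 0 0 0"

```text
clock: 24.9
ee_pos: [560.5, 113.7, 163.6]
eef_rot: [180.0, 0.1, 176.7]
ft_force: [0.8, 0.1, -1.1]
width: 0.211
```

```bash
python3 - <<'E'
from h import *
s=manip.get_state(); print(s['ee_pos'],s['eef_rot']); go(560,113.3,145); rackcheck('t5.png','t6.png')
c,s=snap('wrist','w8.png'); cv2.imwrite('pics/c8.png',cv2.resize(cv2.imread('pics/w8.png')[180:380,220:420],(600,600),interpolation=3))
E
```

```text
[560.46428646 113.72730187 163.62617803] [1.79966148e+02 1.12062782e-01 1.76674791e+02]
units [ 0.001  -0.0009  0.0373] mm [ 0.5 -0.5 18.6] rows>= 0.4
shift px ((-7.372496431967399, 0.5451602789892576), 0.3401693735004943) diff 7.7197948
```

View pics/c8.png

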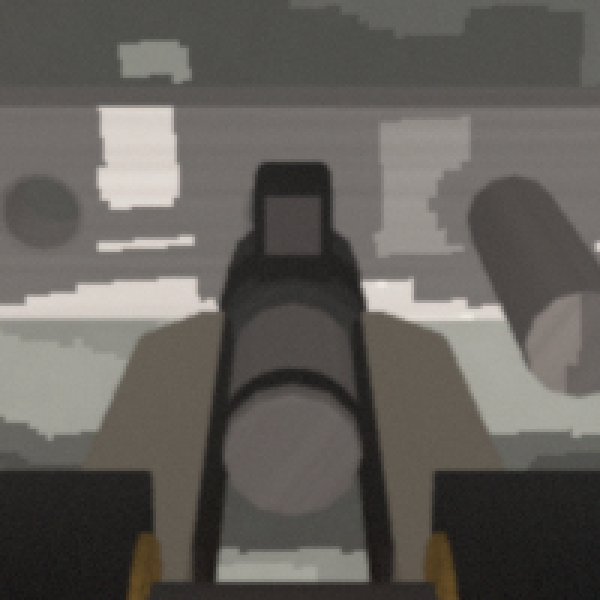

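Call:
move_arm --steps "-0.0014 -0.0009 0.008 0 0 0;0 0 0.006 0 0 0;0 0 0.006 0 0 0;0 0 0.006 0 0 0;0 0 0.005 0 0 0;0 0 0.005 0 0 0;0 0 0 0 0 0;0 0 0 0 0 0"

```text
clock: 25.67
ee_pos: [560.3, 113.0, 143.8]
eef_rot: [-180.0, -0.0, 176.7]
ft_force: [-0.5, 0.1, -0.7]
width: 0.214
```

Call:
move_arm --steps "0 0 0.004 0 0 0;0 0 0.004 0 0 0;0 0 0.004 0 0 0;0 0 0.004 0 0 0;0 0 0.004 0 0 0;0 0 0.004 0 0 0;0 0 0 0 0 0;0 0 0 0 0 0"

```text
clock: 26.33
ee_pos: [560.8, 113.2, 132.9]
eef_rot: [-180.0, 0.1, 176.7]
ft_force: [-2.6, -0.7, 11.1]
width: 0.211
```

```bash
python3 - <<'E'
from h import *
s=manip.get_state(); print(s['ee_pos'],s['ft_force'])
E
```

```text
[560.76727949 113.19752559 132.94040299] [-2.62072891 -0.66536631 11.14979717]
```

Bottomed. Release, lift, and look at the rack.

Call:
move_arm --steps "0 0 0 0 0 0;0 0 0 0 0 0;0 0 0 0 0 0;0 0 0 0 0 0;0 0 0 0 0 0;0 0 0 0 0 0;0 0 0 0 0 0;0 0 0 0 0 0" --gripper 0.634

```text
clock: 27.0
ee_pos: [560.4, 113.0, 131.9]
eef_rot: [-180.0, -0.0, 176.7]
ft_force: [0.5, -0.7, 0.7]
width: 0.368
```

Call:
move_arm --steps "0 0 -0.01 0 0 0;0 0 -0.03 0 0 0;0 0 -0.04 0 0 0;0 0 -0.04 0 0 0;0 0 -0.04 0 0 0;0 0 -0.04 0 0 0;0 0 -0.03 0 0 0;0 0 0 0 0 0"

```text
clock: 27.67
ee_pos: [561.6, 113.8, 250.3]
eef_rot: [179.9, 0.2, 176.7]
ft_force: [0.3, 1.0, -0.3]
width: 0.368
```

```bash
python3 - <<'E'
from h import *
c,s=snap('top','t7.png'); a=cv2.imread('pics/t7.png'); w,sw=snap('wrist','w9.png')
o=np.hstack([cv2.resize(a[215:305,350:450],(444,400),interpolation=3),cv2.resize(a[190:280,225:305],(356,400),interpolation=3)]);cv2.imwrite('pics/c9.png',o)
print(manip.get_state()['ee_pos'])
E
```

```text
[560.52754847 112.8183409  247.34331403]
```

View pics/c9.png

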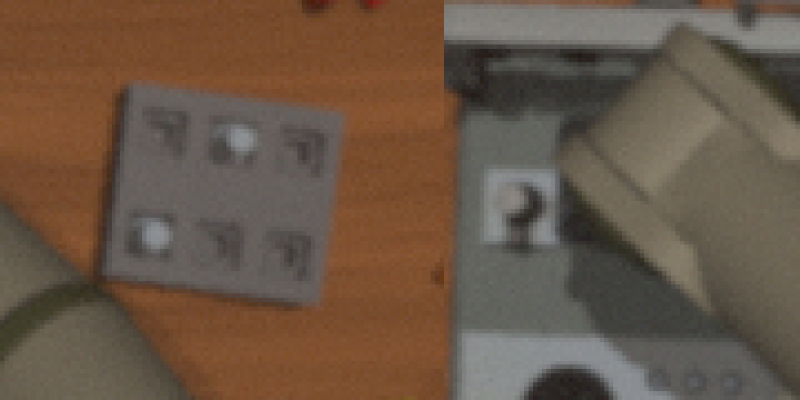

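```bash
python3 - <<'E'
from h import *
c,s=load('t7.png'); p=ray(c,403.6,245.7,113); print(p,ray(c,384.9,267.5,113)); go(p[0],p[1]-2,250)
E
```

```text
[ 526.77735903 -210.7521869   113.        ] [ 463.4448474  -152.98284563  113.        ]
units [ 0.0296 -0.654  -0.0052] mm [  14.8 -327.    -2.6] rows>= 7.8
```

Call:
move_arm --steps "0.0037 -0.065 0 0 0 0;0.0037 -0.08 0 0 0 0;0.0037 -0.08 0 0 0 0;0.0037 -0.08 0 0 0 0;0.0037 -0.08 0 0 0 0;0.0037 -0.08 0 0 0 0;0.0037 -0.08 0 0 0 0;0.0037 -0.08 0 0 0 0"

```text
clock: 28.43
ee_pos: [526.4, -200.1, 245.9]
eef_rot: [180.0, -0.1, 176.7]
ft_force: [1.1, 0.7, -0.1]
width: 0.368
```

Call:
move_arm --steps "0 -0.029 0 0 0 0;0 0 0.04 0 0 0;0 0 0.05 0 0 0;0 0 0.05 0 0 0;0 0 0.03 0 0 0;0 0 0 0 0 0;0 0 0 0 0 0;0 0 0 0 0 0"

```text
clock: 29.1
ee_pos: [527.2, -212.2, 162.4]
eef_rot: [180.0, 0.0, 176.7]
ft_force: [0.0, -0.5, -0.5]
width: 0.365
```

```bash
python3 - <<'E'
from h import *
c,s=snap('wrist','w10.png'); go(526.8,-212.7,81)
a=cv2.imread('pics/w10.png')[200:400,220:420]; cv2.imwrite('pics/c10.png',cv2.resize(a,(600,600),interpolation=3))
E
```

```text
units [ 0.0013 -0.0008  0.1637] mm [ 0.6 -0.4 81.8] rows>= 2.0
```

View pics/c10.png

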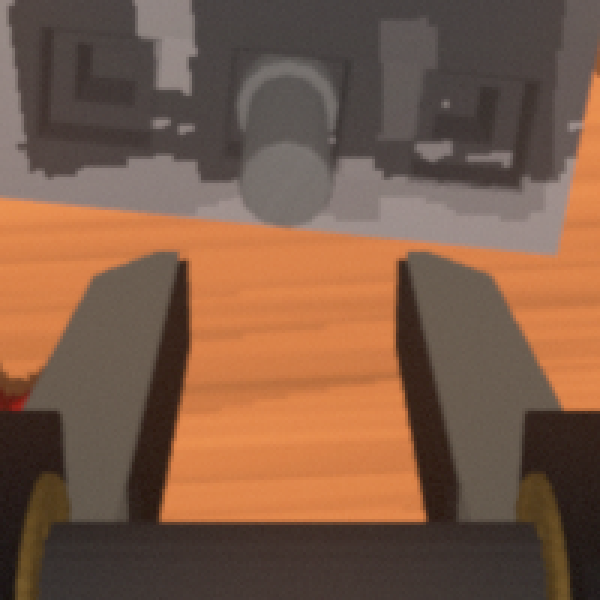

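```bash
python3 - <<'E'
from h import *
c,s=load('w10.png'); p=ray(c,315.2,261.2,113,s); print(p); go(p[0],p[1]+.6,81)
E
```

```text
[ 524.98196215 -214.3057273   113.        ]
units [ 0.0048 -0.003   0.1637] mm [ 2.4 -1.5 81.8] rows>= 2.0
```

Call:
move_arm --steps "0.005 -0.003 0 0 0 0;0 0 0 0 0 0;0 0 0.03 0 0 0;0 0 0.03 0 0 0;0 0 0.04 0 0 0;0 0 0.04 0 0 0;0 0 0.0237 0 0 0;0 0 0 0 0 0"

```text
clock: 29.82
ee_pos: [523.2, -213.9, 78.5]
eef_rot: [180.0, -0.1, 176.7]
ft_force: [0.2, 0.0, -0.1]
width: 0.369
```

Call:
move_arm --steps "0 0 0 0 0 0;0 0 0 0 0 0;0 0 0 0 0 0;0 0 0 0 0 0;0 0 0 0 0 0;0 0 0 0 0 0;0 0 0 0 0 0;0 0 0 0 0 0" --gripper 1

```text
clock: 30.48
ee_pos: [524.9, -214.1, 81.2]
eef_rot: [-180.0, 0.1, 176.7]
ft_force: [-0.9, -0.6, 7.3]
width: 0.211
```

Call:
move_arm --steps "0 0 -0.02 0 0 0;0 0 -0.03 0 0 0;0 0 -0.05 0 0 0;0 0 -0.05 0 0 0;0 0 -0.05 0 0 0;0 0 -0.05 0 0 0;0 0 -0.05 0 0 0;0 0 -0.04 0 0 0"

```text
clock: 31.15
ee_pos: [524.1, -213.7, 252.7]
eef_rot: [-180.0, 0.1, 176.7]
ft_force: [0.4, -0.7, -1.8]
width: 0.208
```

```bash
python3 - <<'E'
from h import *
s=manip.get_state(); print(s['ee_pos'],s['width']); go(556.4,58.4,250,176.75)
E
```

```text
[ 524.10648313 -213.71250954  252.73801498] 0.20814466296041328
units [-0.0332  0.547   0.0054] mm [-16.6 273.5   2.7] rows>= 6.6
turn [-0.0002  0.0006 -0.0005] rows>= 0.0
```

Call:
move_arm --steps "-0.0042 0.0684 0 0 0 0;-0.0042 0.0684 0 0 0 0;-0.0042 0.0684 0 0 0 0;-0.0042 0.0684 0 0 0 0;-0.0042 0.0684 0 0 0 0;-0.0042 0.0684 0 0 0 0;-0.0042 0.0684 0 0 0 0;-0.0042 0.0684 0 0 0 0"

```text
clock: 31.82
ee_pos: [556.3, 59.7, 250.9]
eef_rot: [-180.0, -0.0, 176.7]
ft_force: [1.0, -0.2, -1.1]
width: 0.209
```

Call:
move_arm --steps "0 0 0.04 0 0 0;0 0 0.05 0 0 0;0 0 0.05 0 0 0;0 0 0.04 0 0 0;0 0 0 0 0 0;0 0 0 0 0 0;0 0 0 0 0 0;0 0 0 0 0 0"

```text
clock: 32.48
ee_pos: [557.5, 58.4, 161.7]
eef_rot: [180.0, 0.1, 176.7]
ft_force: [0.0, -0.3, -0.5]
width: 0.206
```

```bash
python3 - <<'E'
from h import *
s=manip.get_state(); print(s['ee_pos'],s['eef_rot']); go(556.2,58.2,145)
E
```

```text
[557.48866264  58.42241852 161.73748183] [1.79976776e+02 1.14634263e-01 1.76677578e+02]
units [ 0.0026 -0.0006  0.0335] mm [ 1.3 -0.3 16.7] rows>= 0.4
```

Call:
move_arm --steps "0.0026 -0.0006 0.008 0 0 0;0 0 0.005 0 0 0;0 0 0.005 0 0 0;0 0 0.005 0 0 0;0 0 0.005 0 0 0;0 0 0.005 0 0 0;0 0 0 0 0 0;0 0 0 0 0 0"

```text
clock: 33.15
ee_pos: [555.3, 58.0, 143.4]
eef_rot: [-180.0, -0.0, 176.7]
ft_force: [0.2, 0.7, -1.0]
width: 0.209
```

Call:
move_arm --steps "0 0 0.004 0 0 0;0 0 0.004 0 0 0;0 0 0.004 0 0 0;0 0 0.004 0 0 0;0 0 0.004 0 0 0;0 0 0.004 0 0 0;0 0 0.002 0 0 0;0 0 0 0 0 0"

```text
clock: 33.82
ee_pos: [555.5, 58.1, 131.2]
eef_rot: [-180.0, 0.0, 176.7]
ft_force: [-1.4, -0.7, 7.3]
width: 0.217
```

Call:
move_arm --steps "0 0 0 0 0 0;0 0 0 0 0 0;0 0 0 0 0 0;0 0 0 0 0 0;0 0 0 0 0 0;0 0 0 0 0 0;0 0 0 0 0 0;0 0 0 0 0 0" --gripper 0.634

```text
clock: 34.48
ee_pos: [555.5, 58.0, 130.6]
eef_rot: [-180.0, -0.0, 176.7]
ft_force: [-0.4, -0.7, 0.5]
width: 0.366
```

Call:
move_arm --steps "0 0 -0.01 0 0 0;0 0 -0.03 0 0 0;0 0 -0.07 0 0 0;0 0 -0.07 0 0 0;0 0 -0.07 0 0 0;0 0 -0.07 0 0 0;0 0 -0.07 0 0 0;0 0 -0.07 0 0 0"

```text
clock: 35.15
ee_pos: [554.9, 58.2, 362.9]
eef_rot: [180.0, 0.0, 176.7]
ft_force: [0.8, -0.6, -0.1]
width: 0.37
```

```bash
python3 - <<'E'
from h import *
c,s=snap('wrist','w11.png'); print(s['ee_pos'],s['width'],s['clock']); go(678,66,375,86.75); cv2.imwrite('pics/c11.png',cv2.imread('pics/w11.png'))
E
```

```text
[554.88596906  58.18854003 362.87688549] 0.3704884991916936 35.15
units [-0.2405  0.0262 -0.0093] mm [-120.2   13.1   -4.6] rows>= 2.9
turn [0.0049 0.0032 0.9998] rows>= 12.6
```

View pics/c11.png

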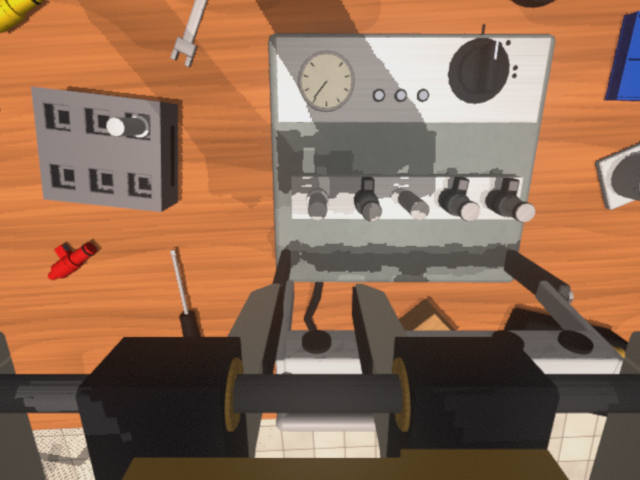

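Call:
move_arm --steps "-0.03 0.004 -0.015 0 0 0;-0.05 0.006 -0.015 0 0 0;-0.06 0.006 0 0 0 0;-0.06 0.006 0 0 0 0;-0.04 0.004 0 0 0 0;0 0 0 0 0 0.07;0 0 0 0 0 0.07;0 0 0 0 0 0.07"

```text
clock: 35.87
ee_pos: [676.1, 64.3, 375.1]
eef_rot: [180.0, -0.1, 157.5]
ft_force: [-0.6, -0.2, 0.6]
width: 0.36
```

Call:
move_arm --steps "0 0 0 0 0 0.079;0 0 0 0 0 0.079;0 0 0 0 0 0.079;0 0 0 0 0 0.079;0 0 0 0 0 0.079;0 0 0 0 0 0.079;0 0 0 0 0 0.079;0 0 0 0 0 0.079"

```text
clock: 36.53
ee_pos: [675.8, 64.2, 375.7]
eef_rot: [-180.0, -0.0, 100.6]
ft_force: [0.1, 0.4, 0.7]
width: 0.362
```

Call:
move_arm --steps "0 0 0 0 0 0.079;0 0 0 0 0 0.079;0 0 0.02 0 0 0;0 0 0.02 0 0 0;0 0 0 0 0 0;0 0 0 0 0 0;0 0 0 0 0 0;0 0 0 0 0 0"

```text
clock: 37.2
ee_pos: [676.2, 64.0, 355.8]
eef_rot: [180.0, -0.0, 86.7]
ft_force: [0.1, 0.3, 0.6]
width: 0.364
```

```bash
python3 - <<'E'
from h import *
c,s=snap('wrist','w12.png'); print(s['ee_pos'],s['eef_rot'],s['qpos'].round(1)); go(678,66,301,86.75)
print(proj(c,[[678.3,66.4,314],[562,163,95],s['ee_pos']],s))
E
```

```text
[676.15957245  63.96005951 355.75877412] [ 1.79994417e+02 -1.49030668e-02  8.67470368e+01] [  8.4  27.2 -29.1  87.4  13.8  69.  -26.2]
units [0.0043 0.0033 0.1097] mm [ 2.2  1.7 54.9] rows>= 1.3
turn [ 0.0002 -0.0002 -0.0003] rows>= 0.0
[[319.84739526 264.2031797 ]
 [206.45297967 113.65556472]
 [316.38967179 300.08158344]]
```

View pics/w12.png

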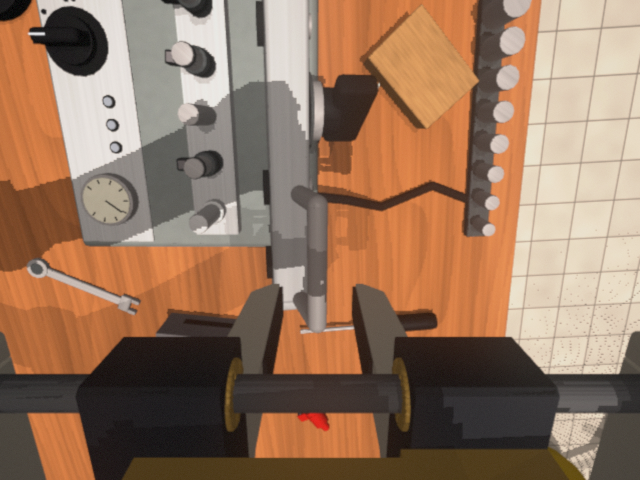

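Call:
move_arm --steps "0.0043 0.0017 0.01 0 0 0;0 0 0.02 0 0 0;0 0 0.03 0 0 0;0 0 0.03 0 0 0;0 0 0.0197 0 0 0;0 0 0 0 0 0;0 0 0 0 0 0;0 0 0 0 0 0" --grip_force 10

```text
clock: 37.92
ee_pos: [677.3, 66.4, 301.4]
eef_rot: [180.0, -0.0, 86.7]
ft_force: [-0.8, -0.2, 0.4]
width: 0.368
```

Call:
move_arm --steps "0 0 0 0 0 0;0 0 0 0 0 0;0 0 0 0 0 0;0 0 0 0 0 0;0 0 0 0 0 0;0 0 0 0 0 0;0 0 0 0 0 0;0 0 0 0 0 0" --gripper 1

```text
clock: 38.58
ee_pos: [676.8, 66.2, 301.1]
eef_rot: [-180.0, 0.0, 86.7]
ft_force: [-2.7, -0.3, 4.0]
width: 0.122
```

```bash
python3 - <<'E'
from h import *
s=manip.get_state(); print(s['ee_pos'],s['width'],s['ft_force'])
t=np.linspace(1.75,0,33); x=-138*np.cos(t)+12*np.sin(t); z=138*np.sin(t)+12*np.cos(t)
d=np.c_[np.zeros(32),np.diff(x)/500,-np.diff(z)/500].round(4)
for i in range(0,32,8): print(';'.join('%g %.4f %.4f 0 0 0'%tuple(r) for r in d[i:i+8]))
print('end rel',x[-1]-x[0],z[-1]-z[0])
E
```

```text
[676.82808483  66.17696378 301.08240004] 0.12196040497445783 [-2.72643269 -0.31154449  3.96328817]
0 -0.0147 -0.0036 0 0 0;0 -0.0149 -0.0028 0 0 0;0 -0.0150 -0.0020 0 0 0;0 -0.0151 -0.0011 0 0 0;0 -0.0151 -0.0003 0 0 0;0 -0.0151 0.0005 0 0 0;0 -0.0151 0.0014 0 0 0;0 -0.0150 0.0022 0 0 0
0 -0.0149 0.0030 0 0 0;0 -0.0147 0.0038 0 0 0;0 -0.0144 0.0046 0 0 0;0 -0.0142 0.0054 0 0 0;0 -0.0138 0.0061 0 0 0;0 -0.0135 0.0069 0 0 0;0 -0.0131 0.0076 0 0 0;0 -0.0127 0.0083 0 0 0
0 -0.0122 0.0090 0 0 0;0 -0.0117 0.0097 0 0 0;0 -0.0111 0.0103 0 0 0;0 -0.0105 0.0109 0 0 0;0 -0.0099 0.0114 0 0 0;0 -0.0093 0.0120 0 0 0;0 -0.0086 0.0124 0 0 0;0 -0.0079 0.0129 0 0 0
0 -0.0072 0.0133 0 0 0;0 -0.0065 0.0137 0 0 0;0 -0.0057 0.0140 0 0 0;0 -0.0049 0.0143 0 0 0;0 -0.0042 0.0146 0 0 0;0 -0.0034 0.0148 0 0 0;0 -0.0025 0.0149 0 0 0;0 -0.0017 0.0151 0 0 0
end rel -174.40578704211714 -121.65110800080939
```

Call:
move_arm --steps "0 -0.0147 -0.0036 0 0 0;0 -0.0149 -0.0028 0 0 0;0 -0.0150 -0.0020 0 0 0;0 -0.0151 -0.0011 0 0 0;0 -0.0151 -0.0003 0 0 0;0 -0.0151 0.0005 0 0 0;0 -0.0151 0.0014 0 0 0;0 -0.0150 0.0022 0 0 0"

```text
clock: 39.25
ee_pos: [618.6, 69.8, 304.8]
eef_rot: [179.7, -0.1, 86.7]
ft_force: [4.5, -0.2, 3.4]
width: 0.124
```

Call:
move_arm --steps "0 -0.0149 0.0030 0 0 0;0 -0.0147 0.0038 0 0 0;0 -0.0144 0.0046 0 0 0;0 -0.0142 0.0054 0 0 0;0 -0.0138 0.0061 0 0 0;0 -0.0135 0.0069 0 0 0;0 -0.0131 0.0076 0 0 0;0 -0.0127 0.0083 0 0 0"

```text
clock: 39.92
ee_pos: [560.6, 73.0, 280.3]
eef_rot: [-180.0, -0.0, 86.7]
ft_force: [2.9, 1.5, 1.9]
width: 0.125
```

Call:
move_arm --steps "0 -0.0122 0.0090 0 0 0;0 -0.0117 0.0097 0 0 0;0 -0.0111 0.0103 0 0 0;0 -0.0105 0.0109 0 0 0;0 -0.0099 0.0114 0 0 0;0 -0.0093 0.0120 0 0 0;0 -0.0086 0.0124 0 0 0;0 -0.0079 0.0129 0 0 0"

```text
clock: 40.58
ee_pos: [520.5, 75.1, 235.8]
eef_rot: [-180.0, 0.0, 86.7]
ft_force: [2.3, 1.9, 1.6]
width: 0.125
```

Call:
move_arm --steps "0 -0.0072 0.0133 0 0 0;0 -0.0065 0.0137 0 0 0;0 -0.0057 0.0140 0 0 0;0 -0.0049 0.0143 0 0 0;0 -0.0042 0.0146 0 0 0;0 -0.0034 0.0148 0 0 0;0 -0.0025 0.0149 0 0 0;0 -0.0017 0.0151 0 0 0"

```text
clock: 41.25
ee_pos: [503.8, 76.2, 179.0]
eef_rot: [179.9, -0.0, 86.7]
ft_force: [2.5, -0.8, 16.4]
width: 0.126
```

```bash
python3 - <<'E'
from h import *
manip.camera('top');s=manip.get_state(); print(s['ee_pos'],s['width'],s['ft_force'])
E
```

```text
[503.75682402  76.32562339 178.08538707] 0.12468058743092697 [ 7.04334532  0.6740641  -2.92725507]
```

Call:
move_arm --steps "0 0 0.002 0 0 0;0 0 0.002 0 0 0;0 0 0.002 0 0 0;0 0 0 0 0 0;0 0 0 0 0 0;0 0 0 0 0 0;0 0 0 0 0 0;0 0 0 0 0 0"

```text
clock: 41.97
ee_pos: [503.8, 76.4, 176.7]
eef_rot: [179.9, -0.0, 86.7]
ft_force: [2.5, -0.2, 12.1]
width: 0.12
```

Call:
move_arm --steps "0 0 0 0 0 0;0 0 0 0 0 0;0 0 0 0 0 0;0 0 0 0 0 0;0 0 0 0 0 0;0 0 0 0 0 0;0 0 0 0 0 0;0 0 0 0 0 0" --gripper 0.6

```text
clock: 42.63
ee_pos: [502.9, 76.2, 176.1]
eef_rot: [-180.0, 0.0, 86.7]
ft_force: [0.9, -0.6, 0.6]
width: 0.402
```

Call:
move_arm --steps "0 0 -0.02 0 0 0;0 0 -0.03 0 0 0;0 0 -0.05 0 0 0;0 0 -0.06 0 0 0;0 0 -0.06 0 0 0;0 0 -0.06 0 0 0;0 0 -0.02 0 0 0;0 0 0 0 0 0"

```text
clock: 43.3
ee_pos: [504.0, 76.7, 329.3]
eef_rot: [179.7, -0.0, 86.7]
ft_force: [0.8, -0.1, -0.6]
width: 0.401
```

```bash
python3 - <<'E'
from h import *
s=manip.get_state(); print(s['ee_pos'],s['width'],s['ft_force'])
c,s=snap('wrist','w13.png')
hz=[562+85*.9984-0*.0567,0,0]
print(proj(c,[[562.2,163.2,234],[504.2,76,192]],s))
E
```

```text
[504.01783168  76.6682275  329.31433232] 0.4005086483041372 [ 0.76989208 -0.11909126 -0.55839132]
[[395.72029703 111.87785709]
 [316.07430008 226.66361655]]
```

View pics/w13.png

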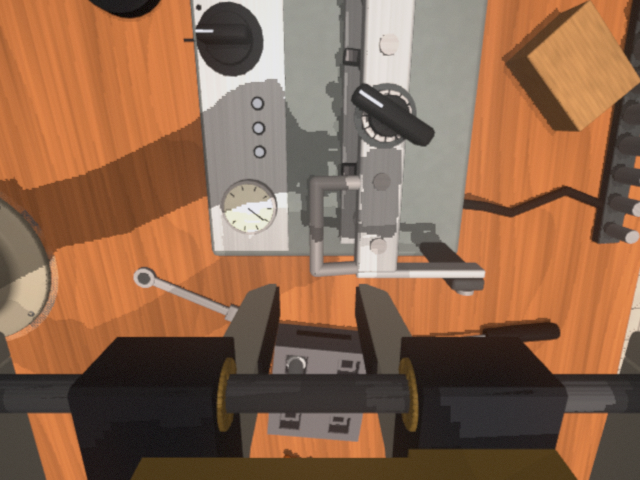

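```bash
python3 - <<'E'
from h import *
c,s=load('w13.png')
e=[ray(c,u,v,234,s) for u,v in((357,93),(430,136))]; print(e,np.mean(e,0)); d=e[1]-e[0]; print('phi',np.degrees(np.arctan2(d[1],d[0])),np.linalg.norm(d))
yaw=np.degrees(np.arctan2(d[1],d[0]))+180
go(562.2,163.2,260,yaw)
a=cv2.imread('pics/w13.png'); cv2.imwrite('pics/c13.png',np.vstack([cv2.resize(a[70:160,330:460],(780,540),interpolation=3)]))
E
```

```text
[array([536.86086593, 176.37921618, 234.        ]), array([585.42699804, 146.381792  , 234.        ])] [561.14393199 161.38050409 234.        ]
phi -31.702023611930702 57.083400791958375
units [0.1805 0.1073 0.1348] mm [90.3 53.6 67.4] rows>= 3.0
turn [ 0.0015  0.0008 -0.6848] rows>= 8.6
```

View pics/c13.png

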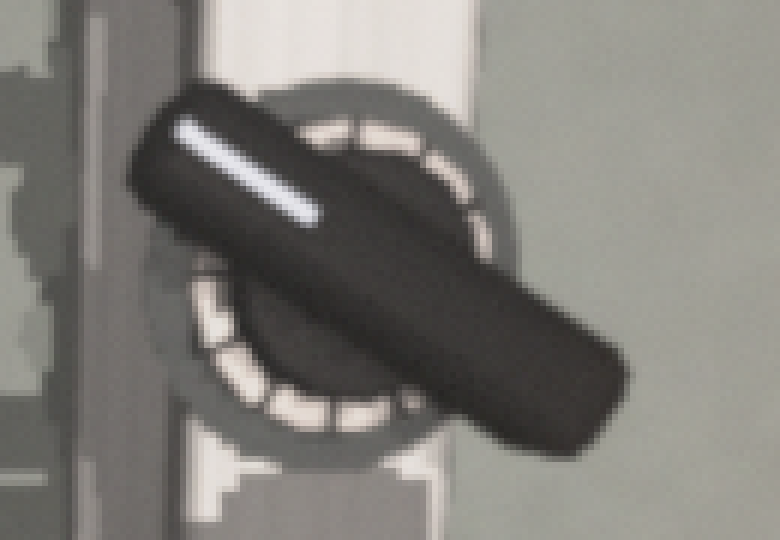

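Call:
move_arm --steps "0.0451 0.0268 0 0 0 0;0.0451 0.0268 0 0 0 0;0.0451 0.0268 0 0 0 0;0.0451 0.0268 0 0 0 0;0 0 0 0 0 -0.0728;0 0 0 0 0 -0.0728;0 0 0 0 0 -0.0728;0 0 0 0 0 -0.0728"

```text
clock: 44.02
ee_pos: [560.9, 163.1, 323.9]
eef_rot: [-179.8, -0.0, 113.3]
ft_force: [-0.0, -0.7, 0.4]
width: 0.398
```

Call:
move_arm --steps "0 0 0 0 0 -0.0728;0 0 0 0 0 -0.0728;0 0 0 0 0 -0.0728;0 0 0 0 0 -0.0728;0 0 0 0 0 -0.0728;0 0 0.04 0 0 0;0 0 0.05 0 0 0;0 0 0.04 0 0 0"

```text
clock: 44.68
ee_pos: [560.6, 162.5, 258.1]
eef_rot: [-179.9, -0.1, 145.7]
ft_force: [-0.3, 0.3, 0.2]
width: 0.399
```

```bash
python3 - <<'E'
from h import *
manip.camera('top');manip.camera('top');go(562.2,163,209,145.7);c,s=snap('wrist','w14.png');print(s['ee_pos'],s['eef_rot'],s['qpos'].round(1))
E
```

```text
units [-0.0036  0.0058  0.0953] mm [-1.8  2.9 47.6] rows>= 1.1
turn [-0.0038 -0.0032 -0.0001] rows>= 0.1
[559.43377244 161.7458854  256.6680158 ] [-179.66041343   -0.28937934  145.68762437] [  9.4  28.  -45.  106.2  23.5  56.    9.8]
```

Call:
move_arm --steps "-0.0024 0.0038 0.01 0 0 0;0 0 0.015 0 0 0;0 0 0.02 0 0 0;0 0 0.02 0 0 0;0 0 0.02 0 0 0;0 0 0.01 0 0 0;0 0 0 0 0 0;0 0 0 0 0 0"

```text
clock: 45.5
ee_pos: [563.6, 164.1, 213.3]
eef_rot: [-180.0, -0.0, 145.7]
ft_force: [-0.2, -1.1, 0.1]
width: 0.398
```

```bash
python3 - <<'E'
from h import *
s=manip.get_state();go(562.2,163.2,209,145.7);print(s['ee_pos'],s['eef_rot'],s['ft_force'],s['torque'])
E
```

```text
units [ 0.0013 -0.0031  0.0087] mm [ 0.6 -1.5  4.3] rows>= 0.1
turn [-0.0003 -0.0003 -0.0003] rows>= 0.0
[563.5998094  164.09590087 213.34156998] [-1.79974892e+02 -2.97236571e-02  1.45672900e+02] [-0.21075507 -1.09682626  0.1415934 ] [-0.02328987 -0.16109617 -0.02595786]
```

Centre, lower a touch, and grip.

Call:
move_arm --steps "0.0013 -0.0031 0.007 0 0 0;0 0 0 0 0 0;0 0 0 0 0 0;0 0 0 0 0 0;0 0 0 0 0 0;0 0 0 0 0 0;0 0 0 0 0 0;0 0 0 0 0 0" --gripper 1 --grip_force 30

```text
clock: 46.17
ee_pos: [561.9, 162.6, 210.0]
eef_rot: [-179.9, -0.0, 145.6]
ft_force: [-2.9, -3.7, -0.9]
width: 0.302
```

Call:
move_arm --steps "0 0 0 0 0 0;0 0 0 0 0 0;0 0 0 0 0 0;0 0 0 0 0 0;0 0 0 0 0 0;0 0 0 0 0 0;0 0 0 0 0 0;0 0 0 0 0 0"

```text
clock: 46.83
ee_pos: [561.9, 162.6, 210.0]
eef_rot: [-179.9, -0.0, 145.6]
ft_force: [-3.4, -4.6, -0.2]
width: 0.304
```

```bash
python3 - <<'E'
from h import *
s=manip.get_state();print(s['ee_pos'],s['eef_rot'],s['ft_force'],s['torque'],s['width'])
E
```

```text
[561.94654617 162.58480313 210.01608958] [-1.79926055e+02 -1.20497655e-02  1.45639852e+02] [-3.37993797 -4.59636388 -0.15146118] [-0.97433547  0.70528882 -0.05684151] 0.3040280733044168
```

Call:
move_arm --steps "0 0 0 0 0 0;0 0 0 0 0 0;0 0 0 0 0 0;0 0 -0.006 0 0 0;0 0 -0.006 0 0 0;0 0 0 0 0 0;0 0 0 0 0 0;0 0 0 0 0 0" --gripper 0.6

```text
clock: 47.5
ee_pos: [562.4, 163.2, 216.3]
eef_rot: [180.0, 0.0, 145.7]
ft_force: [-0.0, -0.2, -0.5]
width: 0.397
```

Call:
move_arm --steps "0 0 0 0 0 0;0 0 0 0 0 0;0 0 0 0 0 0;0 0 0 0 0 0;0 0 0 0 0 0;0 0 0 0 0 0;0 0 0 0 0 0;0 0 0 0 0 0"

```text
clock: 48.17
ee_pos: [562.3, 163.1, 216.1]
eef_rot: [-180.0, -0.0, 145.7]
ft_force: [-0.7, -0.2, 0.3]
width: 0.4
```

```bash
python3 - <<'E'
from h import *
c,s=snap('wrist','w15.png');print(s['ee_pos'],s['eef_rot'],s['ft_force'],s['torque'],s['width'])
g=c['color'].astype(int)
# coarse ascii of brightness around fingers/knob
a=cv2.resize(cv2.cvtColor(c['color'],cv2.COLOR_RGB2GRAY)[150:390,200:440],(80,48),interpolation=cv2.INTER_AREA)
for r in a: print(''.join(' .:-=+*#%@'[min(9,v//26)] for v in r))
E
```

```text
[562.32690991 163.09425688 216.12599559] [-1.79994065e+02 -1.79093979e-03  1.45658389e+02] [-0.74090662 -0.15818725  0.32722603] [ 0.0258143  -0.11407527  0.00081931] 0.4003901236959327
***********+=============================-=================----=+++========-:...
********+===============================================----=+++==========-:....
******+==========================================-=-==---=+*++============:...::
@@%#+==========================================---------=+===============-:.::--
@%#**+==-==-==================================------:...::================:-----
*****+------------------=====================----==:.:---:-=============------=*
**++++=--------------------===============----=+++==.----::==========------==++%
+++++=------------------------==========---=++++====-.::::.:-=====------==++++#%
+++=--------------=++++=----------------=+++=========........:-------==++++++*%%
+=-----------------+++++--------------==============:....:::------==++++++++++*#
-----------------------------------=================...::-------==++++++++++++++
----=+=----------------
[... 2273 characters left out ...]
*****=.........=**+++***+=....---------.............
...........:--------....=********=.........=++***+++++....:--------.............
............-------:....+********=.........=**++++++++-....-------:.............
........::::-------....-*********=.........=++++++++++=....-------::::..........
.......:::::-------....=*********=........:++++++++++++....:------:::::.........
.......:::::------::...=++++++++-:.......:=+=====+++++=:...:------::::-:........
.......-::...........................................................:-:........
......:-::..:::::::::::::::::::::::::::::::::::::::::::::::::..:.....::-........
......:::::::::::::::::::::::::::::::::::::::::::::::::::::::::::::::::-........
```

Call:
move_arm --steps "0 0 0 0 0 0;0 0 0 0 0 0;0 0 0 0 0 0;0 0 0 0 0 0;0 0 0 0 0 0;0 0 0 0 0 0;0 0 0 0 0 0;0 0 0 0 0 0" --gripper 1 --grip_force 30

```text
clock: 48.88
ee_pos: [562.0, 162.6, 216.1]
eef_rot: [-179.9, -0.0, 145.6]
ft_force: [-3.2, -2.5, 4.1]
width: 0.147
```

```bash
python3 - <<'E'
from h import *
manip.camera('top');s=manip.get_state();print(s['ee_pos'],s['eef_rot'],s['ft_force'],s['torque'],s['width'])
E
```

```text
[562.01463063 162.58092106 216.14028825] [-1.79932507e+02 -2.64172865e-04  1.45637982e+02] [-3.6807372  -3.54316457  4.35853489] [-0.85225649  0.64632041 -0.08164722] 0.14753856178906033
```

Call:
move_arm --steps "0 0 0 0 0 0.048;0 0 0 0 0 0.048;0 0 0 0 0 0.048;0 0 0 0 0 0.048;0 0 0 0 0 0.048;0 0 0 0 0 0.048;0 0 0 0 0 0.048;0 0 0 0 0 0.048"

```text
clock: 49.6
ee_pos: [562.1, 162.6, 216.1]
eef_rot: [-180.0, 0.0, 110.9]
ft_force: [-2.4, -3.4, 2.9]
width: 0.15
```

```bash
cat >> h.py <<'E'
def st():
    s=manip.get_state();print(s['clock'],s['ee_pos'].round(1),'yaw',s['eef_rot'][2].round(2),'F',s['ft_force'].round(1),'T',s['torque'].round(3),s['width'].round(3),'j7',s['qpos'][6].round(1))
E
python3 -c "from h import *; st()"
```

```text
Traceback (most recent call last):
  File "h.py", line 32, in st
    s=manip.get_state();print(s['clock'],s['ee_pos'].round(1),'yaw',s['eef_rot'][2].round(2),'F',s['ft_force'].round(1),'T',s['torque'].round(3),s['width'].round(3),'j7',s['qpos'][6].round(1))
                                                                                                                                                 ^^^^^^^^^^^^^^^^
AttributeError: 'float' object has no attribute 'round'
```

Call:
move_arm --steps "0 0 0 0 0 0.045;0 0 0 0 0 0.045;0 0 0 0 0 0.045;0 0 0 0 0 0.045;0 0 0 0 0 0.045;0 0 0 0 0 0.045;0 0 0 0 0 0;0 0 0 0 0 0"

```text
clock: 50.27
ee_pos: [562.2, 162.6, 216.1]
eef_rot: [-180.0, 0.1, 86.9]
ft_force: [-2.3, -3.9, 4.2]
width: 0.148
```

```bash
sed -i "s/s\['width'\].round(3)/round(s['width'],3)/" h.py; python3 -c "from h import *; st()"
```

```text
50.2667 [562.2 162.6 216.1] yaw 86.91 F [-2.3 -3.9  4.2] T [-1.076  0.62  -0.08 ] 0.148 j7 -41.6
```

Call:
move_arm --steps "0 0 0 0 0 0.025;0 0 0 0 0 0.025;0 0 0 0 0 0.025;0 0 0 0 0 0.025;0 0 0 0 0 0.025;0 0 0 0 0 0.025;0 0 0 0 0 0.025;0 0 0 0 0 0.025"

```text
clock: 50.93
ee_pos: [562.2, 162.6, 216.1]
eef_rot: [180.0, 0.1, 68.9]
ft_force: [-2.8, -3.9, 5.1]
width: 0.146
```

```bash
python3 -c "from h import *; st()"
```

```text
50.9333 [562.2 162.6 216.1] yaw 68.86 F [-2.8 -3.9  5.1] T [-1.054  0.619  0.124] 0.146 j7 -56.7
```

Call:
move_arm --steps "0 0 0 0 0 0.012;0 0 0 0 0 0.012;0 0 0 0 0 0.012;0 0 0 0 0 0.012;0 0 0 0 0 0.012;0 0 0 0 0 0.012;0 0 0 0 0 0.012;0 0 0 0 0 0.012"

```text
clock: 51.6
ee_pos: [562.3, 162.6, 216.1]
eef_rot: [180.0, 0.0, 60.3]
ft_force: [-2.6, -3.9, 4.5]
width: 0.148
```

```bash
python3 -c "from h import *; st()"
```

```text
51.6 [562.3 162.6 216.1] yaw 60.28 F [-2.6 -3.9  4.5] T [-1.102  0.55   0.174] 0.148 j7 -63.8
```

Call:
move_arm --steps "0 0 0 0 0 0.007;0 0 0 0 0 0.007;0 0 0 0 0 0.007;0 0 0 0 0 0.007;0 0 0 0 0 0.007;0 0 0 0 0 0.007;0 0 0 0 0 0.007;0 0 0 0 0 0.007"

```text
clock: 52.27
ee_pos: [562.3, 162.6, 216.1]
eef_rot: [180.0, 0.1, 55.3]
ft_force: [-3.0, -4.1, 4.1]
width: 0.149
```

```bash
python3 -c "from h import *; st()"
```

```text
52.2667 [562.3 162.6 216.1] yaw 55.29 F [-3.  -4.1  4.1] T [-1.08   0.583  0.361] 0.149 j7 -68.0
```

Call:
move_arm --steps "0 0 0 0 0 0.006;0 0 0 0 0 0.006;0 0 0 0 0 0.006;0 0 0 0 0 0.006;0 0 0 0 0 0.006;0 0 0 0 0 0.006;0 0 0 0 0 0.006;0 0 0 0 0 0.006"

```text
clock: 52.93
ee_pos: [562.3, 162.6, 216.1]
eef_rot: [180.0, 0.0, 51.0]
ft_force: [-2.8, -4.8, 4.5]
width: 0.151
```

```bash
python3 -c "from h import *; st()"
```

```text
52.9333 [562.3 162.6 216.1] yaw 50.98 F [-2.8 -4.8  4.5] T [-1.155  0.545  0.373] 0.151 j7 -71.6
```

Call:
move_arm --steps "0 0 0 0 0 0.005;0 0 0 0 0 0.005;0 0 0 0 0 0.005;0 0 0 0 0 0.005;0 0 0 0 0 0.005;0 0 0 0 0 0.005;0 0 0 0 0 0.005;0 0 0 0 0 0.005"

```text
clock: 53.6
ee_pos: [562.3, 162.6, 216.1]
eef_rot: [180.0, 0.0, 47.4]
ft_force: [-2.6, -4.0, 4.1]
width: 0.145
```

```bash
python3 -c "from h import *; st()"
```

```text
53.6 [562.3 162.6 216.1] yaw 47.36 F [-2.6 -4.   4.1] T [-1.112  0.589  0.213] 0.145 j7 -74.6
```

Call:
move_arm --steps "0 0 0 0 0 0.006;0 0 0 0 0 0.006;0 0 0 0 0 0.006;0 0 0 0 0 0.006;0 0 0 0 0 0.006;0 0 0 0 0 0.006;0 0 0 0 0 0.006;0 0 0 0 0 0.006"

```text
clock: 54.27
ee_pos: [562.3, 162.5, 216.1]
eef_rot: [180.0, 0.0, 43.0]
ft_force: [-3.1, -4.4, 3.6]
width: 0.148
```

```bash
python3 -c "from h import *; st()"
```

```text
54.2667 [562.3 162.5 216.1] yaw 43.0 F [-3.1 -4.4  3.6] T [-1.093  0.609 -0.097] 0.148 j7 -78.2
```

Call:
move_arm --steps "0 0 0 0 0 0.006;0 0 0 0 0 0.006;0 0 0 0 0 0.006;0 0 0 0 0 0.006;0 0 0 0 0 0.006;0 0 0 0 0 0;0 0 0 0 0 0;0 0 0 0 0 0"

```text
clock: 54.93
ee_pos: [562.3, 162.5, 216.1]
eef_rot: [180.0, 0.0, 40.3]
ft_force: [-2.6, -4.7, 4.5]
width: 0.148
```

```bash
python3 -c "from h import *; st()"
```

```text
54.9333 [562.3 162.5 216.1] yaw 40.31 F [-2.6 -4.7  4.5] T [-1.091  0.549 -0.146] 0.148 j7 -80.5
```

Call:
move_arm --steps "0 0 0 0 0 0;0 0 0 0 0 0;0 0 0 0 0 0;0 0 0 0 0 0;0 0 0 0 0 0;0 0 0 0 0 0;0 0 0 0 0 0;0 0 0 0 0 0" --gripper 0.6

```text
clock: 55.6
ee_pos: [562.4, 163.2, 216.1]
eef_rot: [-180.0, -0.0, 40.2]
ft_force: [0.7, 0.3, 0.2]
width: 0.399
```

Call:
move_arm --steps "0 0 -0.01 0 0 0;0 0 -0.02 0 0 0;0 0 -0.03 0 0 0;0 0 -0.03 0 0 0;0 0 -0.03 0 0 0;0 0 -0.03 0 0 0;0 0 -0.02 0 0 0;0 0 0 0 0 0"

```text
clock: 56.27
ee_pos: [563.3, 163.6, 304.0]
eef_rot: [179.9, -0.2, 40.2]
ft_force: [0.8, 0.7, -0.1]
width: 0.4
```

```bash
python3 - <<'E'
from h import *
st(); c,s=snap('wrist','w16.png'); u,v=proj(c,[[562.2,163.2,234]],s)[0].astype(int); print(u,v)
a=cv2.cvtColor(c['color'],cv2.COLOR_RGB2GRAY)[max(v-60,0):v+60,u-80:u+80]
a=cv2.resize(a,(80,30),interpolation=cv2.INTER_AREA)
for r in a: print(''.join(' .:-=+*#%@'[min(9,x//26)] for x in r))
E
```

```text
56.2667 [563.3 163.6 304. ] yaw 40.17 F [ 0.8  0.7 -0.1] T [-0.011 -0.084 -0.026] 0.4 j7 -78.4
314 255
--===++++++++==========+++++++++++==----===+####*=+=--------=+************++++++
-----==++++++=========++++++++++++++==------=###+==++=-------++*++++++++++++++++
-------===++++++====++++++++++++++++++==-::::-+*=====++==---=+++++++++++++++++++
---------===++++++++++++++++++++++++===-........:=====+++==--+++++++++++++++++++
------------====++++++++++++++++=--::::..........:-====++++=-==+++++++++++++++++
---------::::-======++++++++++=-:::::::....-+-....::--========-==+++++++++++++++
---------::::::-=======+=+===-:::::--::....=+:...:::::-========++==+++++++++++++
---------::::::::------=-==-:::::-----.....++....--:::--=======*##+==+++++++++++
----------::::::::::-------::.::::::......:+=...:-=-:::------==#####+==+++++++++
----------::::::::::::-----::::--:........-+-.....:-::----:..:-*######*==+==++++
==--------:::::::::::::-==:.::--:.........=+:......:-----=-::..:+#######*===++++
++==------:::::::::::-=+++-:.:::..........--.......:-----**=--:::=########*===++
+++++=----:::::::::::-=++
[... 732 characters left out ...]
++++++=..........====++***#####++***+****#########**
+++++++-+***-+#*+====*#%%%%%#*++++-..........:-====++***###**+======+*##########
+++++++=====---------.=%%%%%%%%#*+-.........:::--=====+***##*::--------==+*#####
+++++==-------------:.-%%%%%%%%%%*+::......:-:::::---=++*****..:------------=*##
+++++=-------------:..-#%%%%%%%%%##*+=========--:--=++****+++..:--------------*#
++++=--------------:..-#%%%%%%%%%#####*++======--==+****++==-...:--------------*
++=---------------:...:#%%%%%%%%########*+====-==+****+=----:...:---------------
==----------------:...:#%%%%%%%%##########*=-==+****+=-::::::....:--------------
=----------------:....:#%%%%#***++++**###*===++***++===-----:....:--------------
```

Call:
move_arm --steps "0 0 0 0 0 -0.0758;0 0 0 0 0 -0.0758;0 0 0 0 0 -0.0758;0 0 0 0 0 -0.0758;0 0 0 0 0 -0.0758;0 0 0 0 0 -0.0758;0 0 0 0 0 -0.0758;0 0 0 0 0 -0.0758"

```text
clock: 56.98
ee_pos: [561.9, 162.9, 300.2]
eef_rot: [-179.9, 0.0, 95.1]
ft_force: [-0.1, -0.5, -0.2]
width: 0.401
```

Call:
move_arm --steps "0 0 0 0 0 -0.0758;0 0 0 0 0 -0.0758;0 0 0 0 0 -0.0758;0 0 0 0 0 -0.0758;0 0 0 0 0 -0.0758;0 0 0 0 0 -0.0758;0 0 0 0 0 -0.0758;0 0 0 0 0 -0.0758"

```text
clock: 57.65
ee_pos: [562.0, 162.9, 300.2]
eef_rot: [-179.9, -0.1, 149.7]
ft_force: [-0.2, -0.2, -0.2]
width: 0.398
```

Call:
move_arm --steps "0 0 0 0 0 -0.0758;0 0 0 0 0 -0.0758;0 0 0 0 0 -0.0758;0 0 0 0 0 -0.0758;0.05 0.02 0 0 0 0;0.05 0.02 0 0 0 0;0.05 0.03 0 0 0 0;0 0 0 0 0 0"

```text
clock: 58.32
ee_pos: [484.8, 205.4, 300.9]
eef_rot: [180.0, -0.1, 176.9]
ft_force: [-0.9, 0.9, 0.2]
width: 0.398
```

```bash
cat >> h.py <<'E'
def asc(c,u,v,hw,hh,step):
    a=cv2.cvtColor(c['color'],cv2.COLOR_RGB2GRAY); x0=max(int(u-hw),0);y0=max(int(v-hh),0); a=a[y0:int(v+hh),x0:int(u+hw)]
    a=cv2.resize(a,(a.shape[1]//step,a.shape[0]//(2*step)),interpolation=cv2.INTER_AREA); print('origin',x0,y0,'step',step,2*step)
    for r in a: print(''.join(' .:-=+*#%@'[min(9,x//26)] for x in r))
E
python3 - <<'E'
from h import *
st(); c,s=snap('wrist','w17.png'); u,v=proj(c,[[428.6,245.3,90]],s)[0]; print(u,v); asc(c,u,v,75,60,2); go(430,240,200,176.75)
E
```

```text
58.3167 [484.8 205.4 300.9] yaw 176.94 F [-0.9  0.9  0.2] T [ 0.073 -0.128 -0.001] 0.398 j7 35.7
355.4994616047402 149.8088755660986
origin 280 89 step 2 4
------------------------------------------------------===++++++++++++++++++
----------------------------------------------------------==+++++++++++++++
-------------------------------------:-----------------------==++++++++++++
------------------------------:------.:-------------------------======+++++
--------:::------------:::---::-----:.:-:--------------------------------==
-----------------------------------------------------------------------==++
++++++++++++++++++++++++++++++=-:::.....::--=++++++==++++++++++++++++++++*#
+++++++++++++++++++++++++++=-................:-=++-::=+++++++++++++++++++++
+++++++++++++++++++++++++-:............:........:=++++++++++++++++++++++++=
%%*++++++++++++++++++++=:.............-+..........-+++++++++++++++++++++++=
%%%%#*++++++++++++++++-...............-+...........:=+++++++++++++++++++++=
%%%%%%#*+++++++++++++-................=+............-+++++++++++++++++++++=
***#%%#*++++++++++++=:..........
[... 737 characters left out ...]
#%%+=========++++++=-:::.......::-=+++++++++++++++++++++#%%++++---
======+%%%%%*=========++++++=======---=====++++++++++++++++++++#%%%%++++---
=======*#####=========++++++===============+++++++++++++++++++#%%%%*+++=---
=======================+++++===============++++++++++++++++++++**++++++=---
==========+++==========+++++==============+++++++++++++++++***+++++++++=--=
------+++====---------======--------------======++=+=======+++****++++==--=
-------------:::::::::-----------::----::-----------------===----===------=
----====++++=--------------====+====++===-==--------------++++++++++++=---=
units [0.1181 0.0659 0.202 ] mm [ 59.  33. 101.] rows>= 2.9
turn [-0.0002 -0.0004  0.0012] rows>= 0.0
```

```bash
python3 - <<'E'
from h import *
c,s=load('w17.png')
for z in(80,90): print(ray(c,353,147.5,z,s))
print('line mid',ray(c,357.5,131.5,116,s))
p=ray(c,353,147.5,86,s); go(p[0],p[1]+.7,160,176.75)
E
```

```text
[426.90550204 243.80333356  80.        ]
[426.25232128 242.89568132  90.        ]
line mid [410.69495742 244.95922725 116.        ]
units [0.1254 0.0735 0.282 ] mm [ 62.7  36.7 141. ] rows>= 3.8
turn [-0.0002 -0.0004  0.0012] rows>= 0.0
```

Call:
move_arm --steps "0.04 0.025 0 0 0 0;0.045 0.025 0 0 0 0;0.0404 0.0235 0 0 0 0;0 0 0.07 0 0 0;0 0 0.07 0 0 0;0 0 0.07 0 0 0;0 0 0.07 0 0 0;0 0 0 0 0 0"

```text
clock: 59.03
ee_pos: [427.3, 240.4, 155.8]
eef_rot: [-179.7, -0.4, 176.6]
ft_force: [-0.5, -0.3, 0.1]
width: 0.4
```

Call:
move_arm --steps "0 0 0 0 0 0;0 0 0 0 0 0;0 0 0 0 0 0;0 0 0 0 0 0;0 0 0 0 0 0;0 0 0 0 0 0;0 0 0 0 0 0;0 0 0 0 0 0"

```text
clock: 59.7
ee_pos: [429.2, 242.8, 161.5]
eef_rot: [180.0, 0.0, 176.6]
ft_force: [-0.6, -0.9, -0.0]
width: 0.401
```

```bash
python3 - <<'E'
from h import *
st(); c,s=snap('wrist','w18.png'); print(proj(c,[[426.5,244.2,116],[426.5,244.2,88]],s)); asc(c,318,270,110,80,2); go(426.5,244.2,98,176.75)
E
```

```text
59.7 [429.2 242.8 161.5] yaw 176.6 F [-0.6 -0.9 -0. ] T [-0.002 -0.197 -0.023] 0.401 j7 16.3
[[320.93721499 262.35454233]
 [320.53154727 247.47356272]]
origin 208 190 step 2 4
===----------------------------------:--:-:--::::-:-::::::::----:::::-:-:------------:------------------------
##*==============================================---:::::::::-----------=----------------=---==-=-===--===++++
%%%+=====================+#*++===============--::................::-========-::-========================++++++
%%%*====================+*%%%%#*#+========-:.........................:-=====:..-========================++++++
%%%#====================+%%%%%%%%*======:...............................:-==============================++++++
%%%%=====================#%%%%%%%%====-...................................:=============================++++++
%%%+=====================#%%%%%%%%==-:.....................................:=++++=======================++++++
%%%+=====================*%%%%%%%%+-.........................................-+++=======================++++++
%%%*=====================+%%%%%%%%+.
[... 2917 characters left out ...]
*******+:.:.::------------------=********++
********+=------------------:....:=****************************************-.:..:-------------------=******+++
+++++++=--------------------:....:+****************************************=:....:--------------------+++++===
............:--------------:.....-*****************************************+:....:--------------:.............
.............--------------:.....=******************************************-.....:-------------:.............
.............-------------:.....:+******************************************=......-------------:.............
units [0.0056 0.0024 0.1267] mm [ 2.8  1.2 63.4] rows>= 1.5
turn [ 0.      0.0002 -0.0016] rows>= 0.0
```

Call:
move_arm --steps "0.0056 0.0024 0.01 0 0 0;0 0 0.02 0 0 0;0 0 0.03 0 0 0;0 0 0.03 0 0 0;0 0 0.02 0 0 0;0 0 0.0167 0 0 0;0 0 0 0 0 0;0 0 0 0 0 0"

```text
clock: 60.42
ee_pos: [426.0, 244.4, 97.4]
eef_rot: [-180.0, -0.1, 176.7]
ft_force: [-0.2, 0.0, 0.6]
width: 0.401
```

Call:
move_arm --steps "0 0 0 0 0 0;0 0 0 0 0 0;0 0 0 0 0 0;0 0 0 0 0 0;0 0 0 0 0 0;0 0 0 0 0 0;0 0 0 0 0 0;0 0 0 0 0 0" --gripper 1 --grip_force 30

```text
clock: 61.08
ee_pos: [426.8, 245.4, 98.3]
eef_rot: [179.9, 0.1, 176.6]
ft_force: [-0.5, 5.6, 4.1]
width: 0.149
```

```bash
python3 -c "from h import *; st()"
```

```text
61.0833 [426.8 245.4  98.3] yaw 176.65 F [-0.5  5.6  4.1] T [ 1.204 -0.083  0.022] 0.149 j7 8.5
```

Call:
move_arm --steps "0 0 0 0 0 0.04;0 0 0 0 0 0.05;0 0 0 0 0 0.05;0 0 0 0 0 0.05;0 0 0 0 0 0.05;0 0 0 0 0 0.05;0 0 0 0 0 0.05;0 0 0 0 0 0.04"

```text
clock: 61.75
ee_pos: [426.8, 245.3, 98.3]
eef_rot: [179.9, -0.0, 142.2]
ft_force: [-0.4, 6.7, 3.1]
width: 0.149
```

```bash
python3 -c "from h import *; st()"
```

```text
61.75 [426.8 245.3  98.3] yaw 142.18 F [-0.4  6.7  3.1] T [ 1.148  0.042 -0.252] 0.149 j7 -17.5
```

Call:
move_arm --steps "0 0 0 0 0 0.02;0 0 0 0 0 0.02;0 0 0 0 0 0.02;0 0 0 0 0 0.02;0 0 0 0 0 0.01;0 0 0 0 0 0;0 0 0 0 0 0;0 0 0 0 0 0"

```text
clock: 62.42
ee_pos: [426.8, 245.3, 98.3]
eef_rot: [179.9, -0.0, 134.3]
ft_force: [-0.8, 5.9, 4.3]
width: 0.149
```

```bash
python3 -c "from h import *; st()"
```

```text
62.4167 [426.8 245.3  98.3] yaw 134.33 F [-0.8  5.9  4.3] T [ 1.18  -0.01  -0.121] 0.149 j7 -23.2
```

Call:
move_arm --steps "0 0 0 0 0 0;0 0 0 0 0 0;0 0 0 0 0 0;0 0 0 0 0 0;0 0 0 0 0 0;0 0 0 0 0 0;0 0 0 0 0 0;0 0 0 0 0 0" --gripper 0.6

```text
clock: 63.08
ee_pos: [426.3, 244.1, 97.7]
eef_rot: [-180.0, 0.0, 134.3]
ft_force: [-0.4, -0.6, -0.2]
width: 0.399
```

Call:
move_arm --steps "0 0 -0.02 0 0 0;0 0 -0.05 0 0 0;0 0 -0.07 0 0 0;0 0 -0.07 0 0 0;0 0 -0.07 0 0 0;0 0 -0.07 0 0 0;0 0 -0.07 0 0 0;0 0 -0.03 0 0 0"

```text
clock: 63.75
ee_pos: [426.7, 245.3, 327.9]
eef_rot: [179.7, 0.1, 134.4]
ft_force: [1.2, -0.2, 0.7]
width: 0.397
```

```bash
python3 - <<'E'
from h import *
manip.camera('top'); st(); c,s=snap('wrist','w19.png'); print(proj(c,[[426.8,244.8,116],[562.2,163.2,234]],s)); u,v=proj(c,[[426.8,244.8,116]],s)[0]; asc(c,u,v,60,50,2)
E
```

```text
63.8 [427.3 245.7 328.9] yaw 134.33 F [0.7 0.6 1.5] T [ 0.061 -0.176 -0.044] 0.4 j7 -4.6
[[315.19320738 206.2993656 ]
 [362.2930033  410.6804255 ]]
origin 255 156 step 2 4
---------=====---------::::---=+++++++++++++++++++++++**##*+
---------------------::::---=+-:=++++++++++++++++++++*%%%%#+
=--=++++++++++=----::::---=+++==++++++++++++++++++++++++++++
+++++++++++*++=-:::::---===------==+++++++-=++++++++++*##*+*
+++++++++++=---:::::---:::..........:-=++=-=+++++++++++#####
===++++++=---::::---:..................:-+++::++++++++++++++
+++++++=---::::---:..................:::::=+++++++++++#%%%%%
++++==---::---=++:......:::...=-..:::::::::=******####%@@@@@
++=----::--=+*%#-::::..::::...=:..::::::::::*%%%%%%%@@@@@@@@
+=--:::--=+#%%%*:::::::::::..:*-..::::::::::=#%%%%%%@@@@@@@@
---::-==+#%%%%%+:::::::::::.:-#-::::::::::::-#%%%%%%@@@@@@@@
-::-==*#%%%%%%%+::::::::::::::-:::::::::::::-#%%%%%%@@@@@@@@
--==+#%%%%%%%%%*::::::::::::::::::::::::::::=%%%%%%%@@@@@@@%
=+*#%%%%%%%%%%%%+::::::::::::::::::::::::::-#%%%%%%%@@@@@%%#
#%%%%%%%%%%%%%%%%+::::::::::::::::::::::::-#%%%%%%%%@@@%%#**
%%%%%%%%%%%%%%%%%%#=::::::::::::::::::::-+%%%%%%%%%%%%#*****
%%%%%%%%%%%%%%%%%%%%*=-:::::::::::::::-+#%%%%%%%%%%%#*******
%%%%%%%%%%%%%%%%%%%%%%#*+=--:::::-=+*#%%%%%%%%%%%#**********
%%%%%%%%%%%%%%%%%%%%%%%%%%%%####%%%%%%%%%%%%%%#*+++*********
%%%%%%%%%%%%%%%%%%%%%%%%%%%%%%%%%%%%%%%%%%%%#*+++++*********
%%%%%%%%%%%%%%%%%%%%%%%%%%%%%%%%%%%%%%%%%%#*+++++++*********
%%%%%%%%%%%%%%%%%#*#%%%%%%%%%%%%%%%%%%%#*+++++++++**********
%%%%%%%%%%%%%%%#=+++=*%%%%%%%%%%@@@@%%#*******++************
%%%%%%%%%%%%%%%#=*##+*@@@@@@@@@@@%%#************************
%%%%%%%%%%%%%%%%#***#%@@@@@@@@@%%#**************************
```

```bash
python3 - <<'E'
from h import *
st(); print(manip.sign_off())
E
```

```text
63.85 [427.  245.2 326.4] yaw 134.31 F [-0.4 -0.4 -0.3] T [-0.012 -0.152 -0.018] 0.399 j7 -4.7
the job is handed in; nothing more can be done
None
```

The leak tester is set up, started and handed in at about 64 s on the robot's clock. `sign_off` gave no verdict, so the results below are my own checks.

- **Seats:** There were three injectors, so they went into seats 0, 1 and 2 and one dummy plug went into seat 3. The wrist image showed all four seated. I measured three of the tips at about 77 mm; the seat 0 injector was released at about 77.5 mm, just short of firm contact. The rack was knocked aside partway through, so I located it again before picking up the dummy.
- **Gallery bar:** It was swung down to its stop, and the handle appeared where it should be when closed.
- **Wing knob:** The torque rose to about 0.37 N m and then dropped away at the click. I turned it roughly 6° further before letting go. By the white line, the clutch rests at about 0.5 rad, which is one click, with about 0.05 rad of uncertainty. My first grip closed on the knob's hub (28 mm wide), so I opened, raised 6 mm and gripped again before turning.
- **Selector:** I turned it 42° clockwise; it snapped over, and its line stands at roughly 42–45°, the first position.
- **End state:** The gripper is open above the panel with no contact force. I saw no sign that the other things on the bench moved, but I did not check them separately at the end.

The last knob and selector checks used printed brightness maps, because I had reached the 16-picture limit.

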